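# Load a culture-vessel tray, flip the imager's red stop down and slide the tray against it

### The job

Load the imager's vessel tray at its loading end: lay the red-capped flask flat in the flask-shaped cavity and set the round dish in the round one, both fully down, keeping both level on the way, and flip the red-tipped stop fully down across the channel, leaving the blue-tipped stop up. Only then slide the loaded tray along the channel until its front edge rests against the red stop. Do not disturb the standing flasks and the wash bottle.

Things in the scene. Friction and masses are not known exactly. Their poses are not given: they have to be found in the camera images.
- imager: Low cream flatbed imager fixed on the bench, 175 x 440 mm, stage top 55 mm up. Origin at bench level under the middle of the tray channel. Its y runs along the channel (the tray is slid to +y), x across it, away from the robot. The dark channel, 98 mm wide, open at both ends, lies between a front lip (x -57 to -49 mm, 6 mm high) and an aluminium fence (x 49 to 69 mm, 12 mm high). Yaw within 0.13 rad.
- tray: Loose aluminium vessel tray in the channel, 96 (x) by 176 (y) by 12 mm high, about 0.35 to 0.65 kg, 1 mm play each side. Origin under its centre, axes as the imager. Starts at the channel's -y (loading) end; slides to +y under 2 to 6 N. Two cavities, 6 mm deep: a flask outline (its rear part, neck slot to -y) and a round one (its front part).
- tray_nose (a point): Middle of the tray's front (+y) end face, half-way up (6 mm over its underside). This edge must come against the red stop.
- tray_tail (a point): Middle of the tray's rear (-y) end face, half-way up. The face is upright, 12 mm high, 96 mm wide; push here.
- flask_seat (a point): On the floor of the tray's flask cavity (6 mm over the tray's underside, 6 mm below its top), under the middle of the rectangular part: 47 mm (x) by 71 mm (y), continued to -y by a neck slot 30 mm wide and 28 mm long. Axes as the tray.
- dish_seat (a point): Centre of the floor of the tray's round cavity, 54 mm diameter, 6 mm below the tray's top.
- flask_mid (a point): Centre of the rectangular body of the culture flask lying flat on the bench left or right of the imager: body 42 (x) by 66 (y) by 24 mm high, point 12 mm above its underside; loose, 50 to 85 g. Neck and red screw cap (diameter 23 mm, axis 12 mm up) point along its own -y, to 61 mm from this point. Seated, its axes agree with the tray's. Starts within 0.7 rad of world yaw 0.
- dish_mid (a point): Centre of the loose round off-white lidded culture dish, diameter 50 mm, 18 mm high, about 40 g, on the bench at the other side; this point 9 mm above its underside.
- red_pivot (a point): Middle of the hinge axis (along the imager's y) of the red-tipped flip stop, 30 mm above the stage and 10 mm behind the fence's front face. Clamped on the fence at a varying place, before or beyond the blue one. Axes as the imager. Its block (34 mm along y) ends 7 mm above the axis; a clamp knob behind the fence stays below the axis.
- red_tip (a point): Middle of the free end of the red stop's arm, 68 mm from the hinge axis. Arm 20 mm wide (y), 7 mm thick, red foot at its end. When down, the arm lies level across the channel towards the robot and the foot (48 to 68 mm in front of the axis) reaches down to 3 mm above the stage. The tray's front end meets the foot's -y face, 10 mm to -y of red_pivot.
- flag_red (a joint): Angle of the red-tipped stop, rad: 0 = up and leaning back away from the robot, 0.55 past vertical; 0.55 = upright; 2.12 = fully down, level across the channel, on its hard stop. The hinge is stiff by friction (about 1 N at the tip) and stays where it is left; starts 0 to 0.35.
- blue_pivot (a point): The same point of the blue-tipped stop, an equal flip stop on the same fence, 60 mm or more from the red one. It must stay up.
- flag_blue (a joint): Angle of the blue-tipped stop, measured like the red one's; starts 0 to 0.35, and out of the tray's way there.
- spare_flask0: Bystander: the same kind of flask, loose, standing upright with its red cap on top, about 94 mm high, beyond the fence; origin near its foot. Leave alone.
- spare_flask1: Bystander: a second standing flask. Leave alone.
- wash_bottle: Bystander: white bottle with red cap, diameter 64 mm, 160 mm high, loose, beyond the fence to the right; origin at its foot. Leave alone.
Mind the look-alikes: they are no part of the job. Leave any orange look-alike of the part that bears flask_mid alone.

How it is judged:
By the outcome, as a careful person would: the job done as asked, in the order asked, and still so for the second after the job is handed in, with the robot touching nothing.
It also fails if it takes over 72 s, if anything falls off the work surface, if the arm or the gripper's body presses on something with over 40 N, if the wrist force passes 120 N, or if a joint passes its speed limit or range.

### The arm

A 7-joint arm with a two-finger parallel gripper is mounted at the origin on the work surface. World frame = base frame: x ahead of the robot, y to its left, z up, the work surface at z = 0. Lengths are in m, angles in rad, forces in N, time in s.
With the tool pointing down it reaches from about 0.35 to 0.9 m from the base axis. Payload 7.2 kg.
Tool frame: the origin (TCP) lies at the very end of the fingers, on their centre line; the grasp point (between the pads) lies 19 mm behind it (ctrl.tcp_to_grasp is the distance from the TCP to the grasp point, in m); z points along the fingers, y is the line along which they close (so a half turn about z gives the same grasp; the last joint's range is limited). The gripper opens to 88 mm and grips with 3 to 60 N. Pads are 20 mm wide; open, the fingers measure 115 mm over their backs; the gripper's body (75 mm by 178 mm) begins 61 mm behind the grasp point.
Start: joints at [-1.387, 0.411, -0.013, 1.596, 0.006, 1.134, -0.082], TCP at [0.156, 0.605, 0.223] pointing down, gripper open.
Joint ranges: [-2.95, 2.95], [-0.29, 1.99], [-1.47, 1.44], [0.14, 2.54], [-1.03, 4.17], [0.13, 1.85], [-2.86, 2.86]. Speed limits (rad/s): [2.39, 2.39, 3.01, 3.01, 3.14, 3.14, 3.14].

### API

Orientations are given as a unit quaternion [x, y, z, w].
In Python, from workcell import monitor, optics, ctrl gives the robot as it stands.
- The arm moves only by the tool apply_moves, never from a script. Its argument "plan" is a list of rows, each a list of 2 entries, a list of its own where there are three numbers: the shift along the tool's x, y, z as a fraction of full scale, then the turn, a rotation vector about the tool's x, y, z as a fraction of full scale. A call has 1 to 5 rows; each row is the pose to reach, as a shift and turn from the pose commanded when the call began, along the tool's axes at that moment, turning the shorter way round; what a row does not reach only later rows make up. Full scale, the value 1, is 0.4 m for a shift and 180 degrees for a turn. A row lasts 1/12 s, in which the tool goes at most 41.7 mm and 7.16 degrees, less where a joint would pass 70% of its speed; a pose out of reach is approached as far as the arm can. A call with a number of a shift or a turn outside -1 to 1 is refused whole. A call with a gripper value outside its range is refused whole. "fingers" is the finger opening in mm, from 0 to 87.8, set as the call begins (left out, the last holds). The fingers move at their own pace and stop on an object; "force" is the grip in N (left out, the last holds). Time passes only in rows, so rows that repeat a pose let the fingers close. It gives the time, the measured TCP pose, the force, the opening and the grip force at its end, in the units of the state.
- monitor.observe(): the state, without advancing time (a new reading comes with each control period).
- optics.read_camera(name): name is "scene" or "top" or "wrist"; returns the picture (480x640x3 uint8, red, green, blue); there is no depth.
- optics.get_calibration(name): a dict with "intrinsics" (3x3 intrinsics, pixels), "camera_from_world" (4x4, takes a point from world to camera coordinates). Camera axes: x right, y up, looking along -z (the intrinsics and any distortion apply to the point x, -y, -z); pixel columns grow to the right and rows downward; lengths in m; the calibration is good to about 2 mm. A picture is of the moment at which its call begins: read the wrist's pose just before it. get_calibration takes no time and is no camera call; for the wrist camera it gives the pose at the moment of the call.
- ctrl.finish_job(): hands the job in; it is judged then, once.
The state is a dict: "time_s": time; "joints": joint angles; "joint_vel": joint speeds; "joint_torque": joint torques, N m; "ee_pos": TCP position; "tool_rot": TCP orientation; "wrist_force": force on the tool from outside, world axes, zero at the start; "ft_torque": the same for the moment, N m; "grip_width": finger opening in m; "grip_force": force on a finger pad.
Only numpy, scipy, OpenCV 4.12 (cv2) and the standard library are available. Lean on these libraries where they do the work, as an engineer would, in place of code of your own. Each camera call takes 0.05 s, during which the arm holds its last target. There are 200 camera calls.

## Working session

There is one attempt and no reset: what is moved stays moved. The work goes in short steps, Python scripts to look and compute and a tool call to move; the robot and the scene stay as the last step left them, time stands still between calls to the robot, and variables do not carry over. Pictures are saved under pics/ and viewed, at most 10 in all, crops included, and the job is handed in when it is done.

Besides the shell and the picture viewer there is one more tool, called after "Emit:" as name(argument=value, ...), one argument or row to a line, values as JSON. apply_moves: Moves the arm, as the interface text tells. Shift numbers are shares of 0.4 m and turn numbers shares of 180 degrees, none past 1 either way. Its arguments: {"type":"object","properties":{"plan":{"type":"array","items":{"type":"array"}},"fingers":{"type":"number"},"force":{"type":"number"}},"required":["plan"]}

```bash
ls; mkdir -p pics
cat > h.py <<'E'
import numpy as np, cv2
from workcell import monitor, optics, ctrl
from scipy.spatial.transform import Rotation as R
def grab(n,f=None):
    c=optics.get_calibration(n); im=np.array(optics.read_camera(n))
    if f: cv2.imwrite('pics/'+f,im[:,:,::-1])
    return im,c
def ray(c,u,v):
    K=np.array(c['intrinsics']);T=np.array(c['camera_from_world'])
    d=np.linalg.inv(K)@[u,v,1]; d=np.array([d[0],-d[1],-d[2]])
    Rm=T[:3,:3]; return -Rm.T@T[:3,3], Rm.T@d
def onz(c,u,v,z):
    o,d=ray(c,u,v); return o+d*(z-o[2])/d[2]
def proj(c,p):
    T=np.array(c['camera_from_world']);q=T[:3,:3]@np.array(p)+T[:3,3]
    k=np.array(c['intrinsics'])@[q[0],-q[1],-q[2]]; return k[:2]/k[2]
def tri(c1,p1,c2,p2):
    o1,d1=ray(c1,*p1);o2,d2=ray(c2,*p2)
    s=np.linalg.lstsq(np.c_[d1,-d2],o2-o1,rcond=None)[0]
    a=o1+d1*s[0];b=o2+d2*s[1]; return (a+b)/2,np.linalg.norm(a-b)
E
python3 - <<'E'
from h import *
s=monitor.observe();print(s)
a,c=grab('top','top0.png');b,d=grab('scene','scene0.png')
for x in(c,d):print(x, ray(x,320,240))
E
```

```text
pics
{'time_s': 0.0, 'joints': array([-1.3871989 ,  0.41189081, -0.01270107,  1.59702555,  0.00557695,
        1.13428998, -0.08216923]), 'joint_vel': array([-6.55114576e-05,  1.13166052e-03,  1.13629688e-03,  2.70516324e-04,
       -4.80698169e-04,  7.76592333e-04, -7.07238397e-05]), 'joint_torque': array([-3.32082791e-04, -5.87957704e+01,  6.41721133e-01, -2.91064811e+01,
       -5.37423429e-02,  1.81322865e-02,  1.31402185e-04]), 'ee_pos': array([0.1556315 , 0.60480091, 0.22182236]), 'tool_rot': array([ 1.25548732e-01,  9.92087140e-01, -7.87514828e-04, -5.16491940e-05]), 'wrist_force': array([0.01387906, 0.0219178 , 0.13101918]), 'ft_torque': array([-0.008368  , -0.04688007, -0.03346131]), 'grip_force': 0.0, 'grip_width': 0.08737149018491192}
{'intrinsics': array([[447.83840066,   0.        , 309.97946814],
       [  0.        , 447.83840066, 238.51253644],
       [  0.        ,   0.        ,   1.        ]]), 'camera_from_world': array([[ 0.02283903, -0.9990164 ,  0.03800817, -0.03247614],
       [ 0.99482163,  0.02647643,  0.09812703, -0.60298408],
       [-0.09903683,  0.03557022,  0.99444782, -0.99328004],
       [ 0.        ,  0.        ,  0.        ,  1.        ]])} (array([0.50223202, 0.01885186, 1.04816857]), array([ 0.09624364, -0.05801148, -0.9939233 ]))
{'intrinsics': array([[606.15924467,   0.        , 314.48665678],
       [  0.        , 606.15924467, 236.52202367],
       [  0.        ,   0.        ,   1.        ]]), 'camera_from_world': array([[ 0.66890496,  0.7433024 , -0.00822835, -0.39387818],
       [-0.63282556,  0.57522352,  0.51831429,  0.32599163],
       [ 0.3899974 , -0.34149589,  0.85515062, -1.56072798],
       [ 0.        ,  0.        ,  0.        ,  1.        ]])} (array([ 1.07844275, -0.42772965,  1.16245041]), array([-0.38028237,  0.34495615, -0.85819941]))
```

View pics/top0.png

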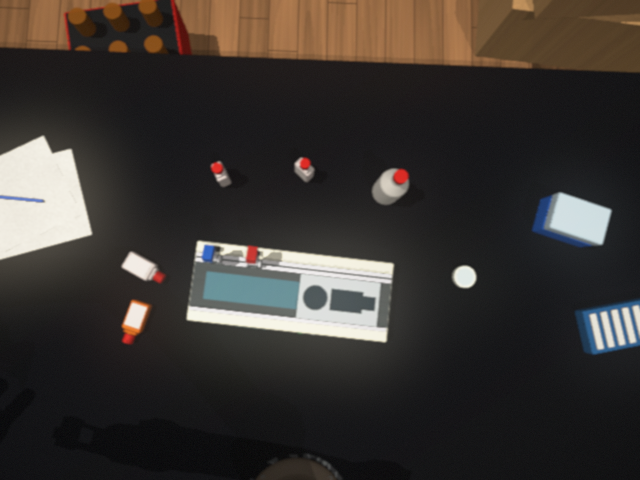

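View pics/scene0.png

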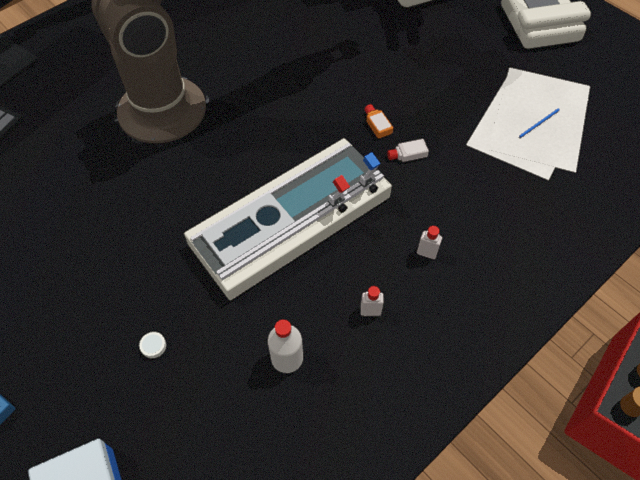

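Candidates for the flask (top view): the white one lying at (140,267), cap (159,277); an orange look-alike at (136,318); standing spares at (221,174) and (304,168); the bottle at (392,185). The one I want is the white lying flask at (140,267). The dish is at (464,277), with the white box at (578,217) as its only other bright neighbour. The red stop is at (252,256), on the loading side of blue at (210,253), and the tray is at (340,300).

```bash
cat > m.py <<'E'
from h import *
a,c=grab('top');b,d=grab('scene')
def blob(im,m,box):
    x0,y0,x1,y1=box; k=np.zeros(m.shape,np.uint8);k[y0:y1,x0:x1]=m[y0:y1,x0:x1]
    cs,_=cv2.findContours(k,cv2.RETR_EXTERNAL,cv2.CHAIN_APPROX_NONE);q=max(cs,key=cv2.contourArea)
    M=cv2.moments(q);return np.array([M['m10'],M['m01']])/M['m00'],cv2.minAreaRect(q),q
f=lambda im:[im[:,:,i].astype(int) for i in range(3)]
def masks(im):
    r,g,bl=f(im)
    return dict(white=(np.minimum(np.minimum(r,g),bl)>110),red=(r>110)&(g<70)&(bl<70),blue=(bl>110)&(r<80)&(g<130))
A=masks(a);B=masks(b)
fb=blob(a,A['white'],(110,245,170,300));fc=blob(a,A['red'],(145,262,175,295))
print('flask',fb[:2],fc[:2])
P=onz(c,*fb[0],.020);Q=onz(c,*fc[0],.014);print(P,Q,'dist',np.linalg.norm((P-Q)[:2]))
fbs=blob(b,B['white'],(395,130,440,170));fcs=blob(b,B['red'],(384,145,402,165))
print('tri',tri(c,fb[0],d,fbs[0]),tri(c,fc[0],d,fcs[0]))
dt=blob(a,A['white'],(440,255,490,300));ds=blob(b,B['white'],(130,325,175,365))
print('dish',onz(c,*dt[0],.016),onz(d,*ds[0],.016),tri(c,dt[0],d,ds[0]),dt[1][1])
for col,bt,bs in(('red',(240,240,268,275),(330,172,352,195)),('blue',(200,240,224,270),(360,150,384,170))):
    t=blob(a,A[col],bt);s=blob(b,B[col],bs);print(col,t[0],s[0],tri(c,t[0],d,s[0]))
# imager cream
m=A['white'];t=blob(a,m,(180,235,400,350));print('imager',t[1],[onz(c,*p,.055)for p in cv2.boxPoints(t[1])])
pic=np.hstack([cv2.resize(b[x0:x1,y0:y1],(400,300),interpolation=cv2.INTER_CUBIC) for x0,x1,y0,y1 in((95,185,350,470),(140,215,290,390))])
t2=cv2.resize(a[230:350,180:400],(800,436)[:2],interpolation=cv2.INTER_CUBIC)[:300]
cv2.imwrite('pics/crop1.png',np.vstack([pic,t2])[:,:,::-1])
E
python3 m.py
```

```text
flask (array([139.12279152, 266.19405183]), ((139.37265014648438, 266.4292297363281), (32.92658996582031, 19.231460571289062), 29.05460548400879)) (array([158.46194226, 277.12335958]), ((158.61537170410156, 277.076904296875), (8.320503234863281, 9.429903030395508), 33.6900634765625))
[0.5314378  0.36724137 0.02      ] [0.50787256 0.3244343  0.014     ] dist 0.04886477799242822
tri (array([0.53142969, 0.365754  , 0.02501088]), np.float64(0.00047867240573597355)) (array([0.50851795, 0.32437639, 0.01758662]), np.float64(0.0023352672042719637))
dish [ 0.5258233  -0.37934012  0.016     ] [ 0.52452441 -0.3789591   0.016     ] (array([ 0.52561829, -0.37884685,  0.01785286]), np.float64(0.0005280974889135325)) (22.0, 23.0)
red [251.81582953 253.70167428] [341.60810811 183.15315315] (array([0.55853081, 0.10302409, 0.15062607]), np.float64(0.0016783440403879627))
blue [208.12431694 253.60928962] [371.97979798 159.70851371] (array([0.55720582, 0.19050144, 0.15176926]), np.float64(0.004233653144911415))
imager ((290.2825012207031, 291.21392822265625), (201.63409423828125, 80.93364715576172), 6.483074188232422) [array([0.41638895, 0.24916477, 0.055     ]), array([0.59190177, 0.23792785, 0.055     ]), array([ 0.55260278, -0.2080045 ,  0.055     ]), array([ 0.37571902, -0.18851887,  0.055     ])]
```

View pics/crop1.png

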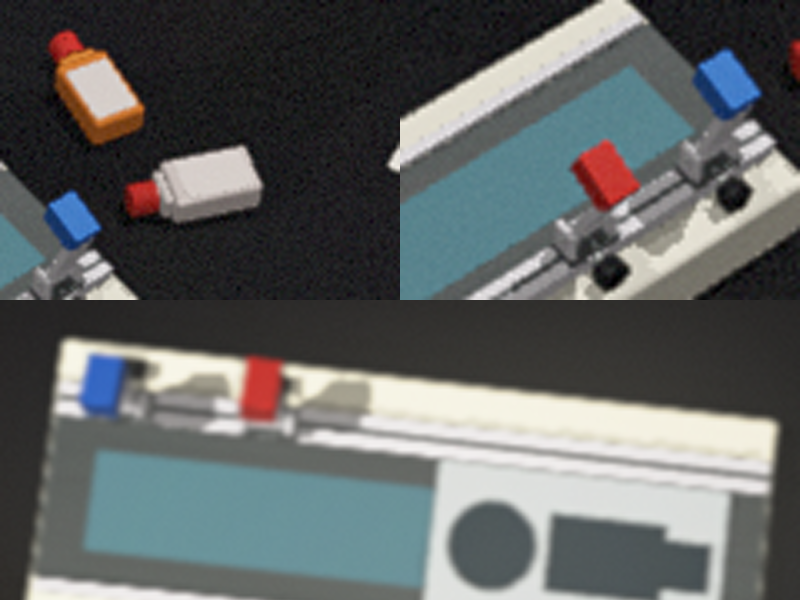

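The crop confirms it: the white flask with its label-free body and red cap lies apart from the orange one. Red stop and blue stop are both up.

```bash
cat >> h.py <<'E'
def plan(pos,yd,s=None,vmax=.2,tmax=35.,level=True):
    """numbers for calls taking the tool to pos with tool y at bearing yd (deg), pointing down"""
    s=s or monitor.observe(); p=np.array(s['ee_pos']);r=R.from_quat(s['tool_rot'])
    y=np.array([np.cos(np.radians(yd)),np.sin(np.radians(yd)),0]);z=np.array([0,0,-1.]);x=np.cross(y,z)
    t=R.from_matrix(np.c_[x,y,z]);w=(r.inv()*t).as_rotvec()
    n=int(max(np.ceil(np.linalg.norm(np.array(pos)-p)/vmax),np.ceil(np.degrees(np.linalg.norm(w))/tmax),1))
    dp=(np.array(pos)-p)/n
    for i in range(n):
        q=r*R.from_rotvec(w*i/n); print('call',i+1,np.round(q.inv().apply(dp)/.4,4).tolist(),np.round(w/n/np.pi,4).tolist())
def st():
    s=monitor.observe();r=R.from_quat(s['tool_rot']).as_matrix()
    print('t %.2f'%s['time_s'],'p',np.round(s['ee_pos'],4),'ybear %.2f'%np.degrees(np.arctan2(r[1,1],r[0,1])),'z',np.round(r[:,2],4),'q',np.round(s['joints'],2),'F',np.round(s['wrist_force'],2),'w %.4f'%s['grip_width'],'gf',s['grip_force'])
    return s
E
python3 -c "
from h import *
st();plan((.5,.36,.25),-29)"
```

```text
t 0.20 p [0.1557 0.605  0.2222] ybear 75.58 z [-2.e-04 -9.e-04 -1.e+00] q [-1.39  0.41 -0.01  1.6   0.01  1.13 -0.08] F [-0.24  0.73 -0.34] w 0.0876 gf 0.0
call 1 [-0.3288, -0.1263, -0.0231] [-0.0001, 0.0001, 0.1937]
call 2 [-0.3419, 0.0843, -0.0232] [-0.0001, 0.0001, 0.1937]
call 3 [-0.2324, 0.2646, -0.0232] [-0.0001, 0.0001, 0.1937]
```

Emit:
apply_moves(
  plan=[
    [[-0.33,-0.126,-0.023],[0,0,0.194]],
    [[-0.33,-0.126,-0.023],[0,0,0.194]],
    [[-0.33,-0.126,-0.023],[0,0,0.194]],
    [[-0.33,-0.126,-0.023],[0,0,0.194]],
    [[-0.33,-0.126,-0.023],[0,0,0.194]],
  ],
)

```text
time_s: 0.62
ee_pos: [0.2767, 0.52, 0.2325]
tool_rot: [0.424, 0.906, 0.0, 0.001]
wrist_force: [-0.8, 0.6, -0.1]
grip_width: 0.0875
grip_force: 0.0
```

Emit:
apply_moves(
  plan=[
    [[-0.342,0.084,-0.023],[0,0,0.194]],
    [[-0.342,0.084,-0.023],[0,0,0.194]],
    [[-0.342,0.084,-0.023],[0,0,0.194]],
    [[-0.342,0.084,-0.023],[0,0,0.194]],
    [[-0.342,0.084,-0.023],[0,0,0.194]],
  ],
)

```text
time_s: 1.03
ee_pos: [0.3906, 0.4375, 0.2416]
tool_rot: [0.676, 0.737, 0.001, 0.001]
wrist_force: [-0.4, 0.0, -0.2]
grip_width: 0.0878
grip_force: 0.0
```

Emit:
apply_moves(
  plan=[
    [[-0.232,0.264,-0.023],[0,0,0.194]],
    [[-0.232,0.264,-0.023],[0,0,0.194]],
    [[-0.232,0.264,-0.023],[0,0,0.194]],
    [[-0.232,0.264,-0.023],[0,0,0.194]],
    [[-0.232,0.264,-0.023],[0,0,0.194]],
  ],
)

```text
time_s: 1.45
ee_pos: [0.5043, 0.3551, 0.2507]
tool_rot: [0.866, 0.5, 0.001, 0.001]
wrist_force: [0.1, -0.9, 0.1]
grip_width: 0.0879
grip_force: 0.0
```

Run:
```python
from h import *
st();im,c=grab('wrist','w1.png')
o,_=ray(c,320,240);print(o,c['intrinsics'][0])
print(proj(c,[.5314,.3665,.024]),proj(c,[.508,.3244,.02]))
```

```text
t 1.45 p [0.5043 0.3551 0.2507] ybear -29.98 z [ 0.0026 -0.0016 -1.    ] q [-1.05  0.4   0.49  1.61 -0.2   1.18 -1.04] F [ 0.08 -0.87  0.08] w 0.0879 gf 0.0
[0.53938899 0.41472482 0.41239286] [377.21049662   0.         324.95574603]
[340.79911019 195.29979842] [340.87045282 240.0269723 ]
```

View pics/w1.png

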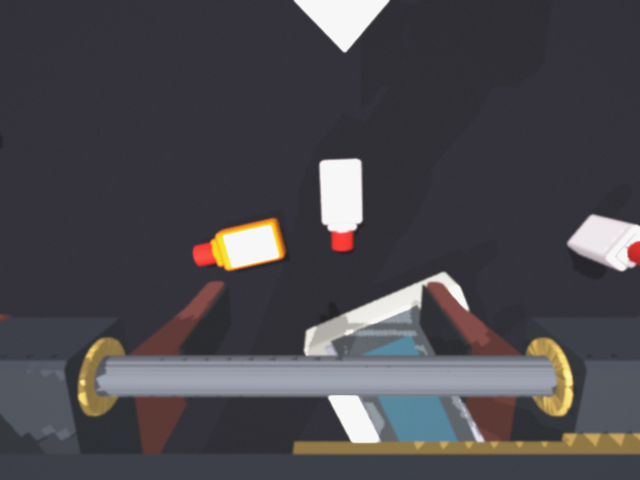

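The wrist view shows the white flask body at (341,193) and its cap at (342,240). The orange look-alike is at (250,245).

```bash
cat > fl.py <<'E'
from h import *
def flask(im,c,box=(290,100,400,300),zt=.024,zc=.012):
    x0,y0,x1,y1=box
    r,g,b=[im[y0:y1,x0:x1,i].astype(int) for i in range(3)]
    w=((np.minimum(np.minimum(r,g),b)>140)).astype(np.uint8);w=cv2.morphologyEx(w,cv2.MORPH_OPEN,np.ones((27,27)))
    red=((r>110)&(g<70)&(b<70)).astype(np.uint8)
    q=max(cv2.findContours(w,0,1)[0],key=cv2.contourArea);k=max(cv2.findContours(red,0,1)[0],key=cv2.contourArea)
    rect=cv2.minAreaRect(q);bp=cv2.boxPoints(rect)+[x0,y0];kr=cv2.minAreaRect(k);kc=np.array(kr[0])+[x0,y0]
    W=np.array([onz(c,*p,zt) for p in bp]);C=onz(c,*kc,zc)
    return rect,bp,W,C,kc
if __name__=='__main__':
    s=st();im,c=grab('wrist')
    o,_=ray(c,320,240);print('nadir',proj(c,[o[0],o[1],0]))
    rect,bp,W,C,kc=flask(im,c);print(bp,kc)
    print('edges mm',[round(1000*np.linalg.norm(W[i]-W[i-1]),1) for i in range(4)],'ctr',W.mean(0),'cap',C)
    d=W.mean(0)-C;print('len',np.linalg.norm(d[:2]),'yaw deg',np.degrees(np.arctan2(d[1],d[0]))-90)
    e=max([W[1]-W[0],W[2]-W[1]],key=np.linalg.norm);print('edge yaw',np.degrees(np.arctan2(e[1],e[0]))%180-90)
E
python3 fl.py
```

```text
t 1.50 p [0.5022 0.3573 0.2502] ybear -30.22 z [ 9.e-04 -8.e-04 -1.e+00] q [-1.05  0.4   0.49  1.61 -0.2   1.18 -1.05] F [0.62 0.89 0.63] w 0.0879 gf 0.0
nadir [324.77493133 149.10644913]
[[323. 160.]
 [364. 160.]
 [364. 229.]
 [323. 229.]] [345. 242.]
edges mm [np.float64(70.5), np.float64(41.1), np.float64(70.5), np.float64(43.0)] ctr [0.53132214 0.36744473 0.024     ] cap [0.50751668 0.32086965 0.012     ]
len 0.0523062001858157 yaw deg -27.072492637245695
edge yaw -28.701719737278424
```

```bash
python3 -c "
from h import *
plan((.494,.305,.18),-28.7)"
```

```text
call 1 [-0.1255, 0.0516, 0.1751] [0.0001, 0.0002, -0.004]
```

Emit:
apply_moves(
  plan=[
    [[-0.06,0.025,0.09],[0,0,-0.004]],
    [[-0.1255,0.0516,0.175],[0,0,-0.004]],
    [[-0.1255,0.0516,0.175],[0,0,-0.004]],
    [[-0.1255,0.0516,0.175],[0,0,-0.004]],
    [[-0.1255,0.0516,0.175],[0,0,-0.004]],
  ],
)

```text
time_s: 1.97
ee_pos: [0.4932, 0.3073, 0.1806]
tool_rot: [0.858, 0.513, 0.0, -0.0]
wrist_force: [0.2, 0.8, 0.9]
grip_width: 0.0877
grip_force: 0.0
```

```bash
cat > fl2.py <<'E'
from h import *
st();im,c=grab('wrist','w2.png');st()
o,_=ray(c,320,240);nd=proj(c,[o[0],o[1],0]);print('nadir',nd)
u,v=proj(c,[.5313,.3664,.024]);print('pred',u,v)
g=im.min(2).astype(float);x0,x1=int(u-45),int(u+45)
L=[];Rr=[]
for row in range(int(v)-28,int(v)+28,2):
    p=g[row,x0:x1];d=np.diff(p);m=(p>p.max()*.55).nonzero()[0]
    def cross(i,j):return x0+i+(p.max()*.55-p[i])/(p[j]-p[i])*(j-i)
    L.append((row,cross(m[0]-1,m[0])));Rr.append((row,cross(m[-1]+1,m[-1])))
L=np.array(L);Rr=np.array(Rr)
for n,E in(('L',L),('R',Rr)):
    k=np.polyfit(E[:,0],E[:,1],1);print(n,k,'rms',np.std(E[:,1]-np.polyval(k,E[:,0])),'at v',np.polyval(k,v))
    a,b=[onz(c,np.polyval(k,r),r,.024) for r in(v-28,v+28)];print('  bearing',np.degrees(np.arctan2(*(a-b)[1::-1]))-90)
    if n=='L':pl=onz(c,np.polyval(k,v),v,.024)
    else:pr=onz(c,np.polyval(k,v),v,.024)
print('width',np.linalg.norm(pl-pr),'mid',(pl+pr)/2)
uc=int((np.polyval(np.polyfit(L[:,0],L[:,1],1),v)+np.polyval(np.polyfit(Rr[:,0],Rr[:,1],1),v))/2)
col=im[:,uc-6:uc+7].mean(1)
top=[r for r in range(int(v)-80,int(v)) if col[r].min()>100][0]
red=[r for r in range(int(v),int(v)+100) if col[r,0]>90 and col[r,1]<70]
print('rows end',top,'cap',red[0],red[-1]+1);E1=onz(c,uc,top,.020);E2=onz(c,uc,red[-1]+1,.012);print(E1,E2,np.linalg.norm((E1-E2)[:2]))
E
python3 fl2.py
```

```text
t 1.97 p [0.4932 0.3073 0.1806] ybear -28.27 z [-1.e-04  8.e-04 -1.e+00] q [-1.    0.4   0.48  1.78 -0.21  1.01 -0.94] F [0.24 0.78 0.87] w 0.0877 gf 0.0
t 2.02 p [0.4937 0.308  0.1813] ybear -28.26 z [ 0.0011  0.0017 -1.    ] q [-1.    0.4   0.48  1.78 -0.21  1.01 -0.94] F [0.51 0.36 1.04] w 0.0875 gf 0.0
nadir [325.44053893 149.49236321]
pred 330.8929015823939 148.06910632116046
L [2.04180502e-02 3.02335923e+02] rms 0.05210938279210927 at v 305.35920504779267
  bearing -27.808912554058324
R [-1.00908423e-02  3.58618375e+02] rms 0.044686927163732314 at v 357.1242332879878
  bearing -27.617648373562062
width 0.042210813309764464 mid [0.531549   0.36626614 0.024     ]
rows end 101 cap 198 220
[0.54855439 0.3985043  0.02      ] [0.50255277 0.31184999 0.012     ] 0.09810769136161919
```

```bash
cat >> h.py <<'E'
import json
def led(moves):
    """commanded pose by composing the moves made (shift,turn per call), from file"""
    L=json.load(open('led.json'))
    p=np.array(L['p']);r=R.from_quat(L['q'])
    for sh,tn in moves:
        p=p+r.apply(np.array(sh)*.4); r=r*R.from_rotvec(np.array(tn)*np.pi)
    json.dump(dict(p=p.tolist(),q=r.as_quat().tolist()),open('led.json','w'))
    m=r.as_matrix();print('LED',np.round(p,4),'ybear %.2f'%np.degrees(np.arctan2(m[1,1],m[0,1])),'z',np.round(m[:,2],4))
    return dict(ee_pos=p,tool_rot=r.as_quat())
E
python3 - <<'E'
from h import *
json.dump(dict(p=[.156,.605,.223],q=[.12555,.99209,0,0]),open('led.json','w'))
led([([-.33,-.126,-.023],[0,0,.194]),([-.342,.084,-.023],[0,0,.194]),([-.232,.264,-.023],[0,0,.194])])
s=led([([-.1255,.0516,.175],[0,0,-.004])])
st()
plan((.5325,.368,.08),-27.7,s)
E
```

```text
LED [0.5002 0.3596 0.2506] ybear -29.18 z [ 0.  0. -1.]
LED [0.4938 0.3057 0.1806] ybear -28.46 z [ 0.  0. -1.]
t 2.02 p [0.4937 0.308  0.1813] ybear -28.26 z [ 0.0011  0.0017 -1.    ] q [-1.    0.4   0.48  1.78 -0.21  1.01 -0.94] F [0.51 0.36 1.04] w 0.0875 gf 0.0
call 1 [0.183, 0.0109, 0.2515] [0.0, 0.0, -0.0042]
```

Emit:
apply_moves(
  plan=[
    [[0.09,0.005,0.12],[0,0,-0.004]],
    [[0.183,0.011,0.25],[0,0,-0.004]],
    [[0.183,0.011,0.25],[0,0,-0.004]],
    [[0.183,0.011,0.25],[0,0,-0.004]],
    [[0.183,0.011,0.25],[0,0,-0.004]],
  ],
  fingers=66,
  force=15,
)

```text
time_s: 2.43
ee_pos: [0.5311, 0.3702, 0.078]
tool_rot: [0.855, 0.519, -0.002, 0.0]
wrist_force: [-0.1, -0.7, 0.4]
grip_width: 0.0657
grip_force: 0.0
```

Emit:
apply_moves(
  plan=[
    [[0,0,0],[0,0,0]],
    [[0,0,0],[0,0,0]],
    [[0,0,0],[0,0,0]],
  ],
)

```text
time_s: 2.68
ee_pos: [0.5333, 0.3686, 0.0831]
tool_rot: [0.856, 0.517, 0.002, -0.0]
wrist_force: [-0.1, 0.2, -1.0]
grip_width: 0.066
grip_force: 0.0
```

Run:
```python
from h import *
s=led([([.183,.011,.25],[0,0,-.004])])
st();plan((.5325,.368,.009),-27.7,s);plan((.5325,.368,.009),-27.7)
```

```text
LED [0.5325 0.368  0.0806] ybear -27.74 z [ 0.  0. -1.]
t 2.68 p [0.5333 0.3686 0.0831] ybear -27.76 z [ 0.003  0.003 -1.   ] q [-0.97  0.62  0.42  1.69 -0.31  0.89 -0.91] F [-0.15  0.16 -0.99] w 0.0660 gf 0.0
call 1 [-0.0, -0.0001, 0.179] [0.0, 0.0, -0.0002]
call 1 [-0.003, -0.0014, 0.1853] [0.0004, -0.0013, -0.0004]
```

Emit:
apply_moves(
  plan=[
    [[0,0,0.06],[0,0,0]],
    [[0,0,0.12],[0,0,0]],
    [[0,0,0.16],[0,0,0]],
    [[0,0,0.178],[0,0,0]],
    [[0,0,0.178],[0,0,0]],
  ],
)

```text
time_s: 3.1
ee_pos: [0.5319, 0.3679, 0.0091]
tool_rot: [0.856, 0.517, -0.0, -0.0]
wrist_force: [-0.6, 0.6, -0.1]
grip_width: 0.066
grip_force: 0.0
```

Emit:
apply_moves(
  plan=[
    [[0,0,0],[0,0,0]],
    [[0,0,0],[0,0,0]],
    [[0,0,0],[0,0,0]],
  ],
)

```text
time_s: 3.35
ee_pos: [0.5331, 0.3688, 0.0107]
tool_rot: [0.856, 0.517, 0.001, -0.0]
wrist_force: [0.4, -0.4, -0.2]
grip_width: 0.066
grip_force: 0.0
```

Emit:
apply_moves(
  plan=[
    [[0,0,0],[0,0,0]],
    [[0,0,0],[0,0,0]],
    [[0,0,0],[0,0,0]],
    [[0,0,0],[0,0,0]],
    [[0,0,0],[0,0,0]],
  ],
  fingers=36,
  force=15,
)

```text
time_s: 3.77
ee_pos: [0.5323, 0.3684, 0.0092]
tool_rot: [0.856, 0.517, 0.0, -0.0]
wrist_force: [0.5, 0.0, 1.2]
grip_width: 0.0417
grip_force: 15.0
```

Emit:
apply_moves(
  plan=[
    [[0,0,0],[0,0,0]],
    [[0,0,0],[0,0,0]],
    [[0,0,0],[0,0,0]],
    [[0,0,0],[0,0,0]],
    [[0,0,0],[0,0,0]],
  ],
)

```text
time_s: 4.18
ee_pos: [0.5323, 0.3684, 0.0092]
tool_rot: [0.856, 0.517, 0.0, -0.0]
wrist_force: [-1.7, 0.4, 3.5]
grip_width: 0.0418
grip_force: 15.0
```

Run:
```python
from h import *
s=led([([0,0,.178],[0,0,0])])
for i in range(3):
    st();grab('top','t%d.png'%i)
```

```text
LED [0.5325 0.368  0.0094] ybear -27.74 z [ 0.  0. -1.]
t 4.18 p [0.5323 0.3684 0.0092] ybear -27.75 z [ 1.e-04  2.e-04 -1.e+00] q [-0.94  0.71  0.38  1.73 -0.35  0.77 -0.87] F [-1.66  0.43  3.45] w 0.0418 gf 15.00035896897316
t 4.23 p [0.5323 0.3684 0.0092] ybear -27.74 z [ 1.e-04  2.e-04 -1.e+00] q [-0.94  0.71  0.38  1.73 -0.35  0.77 -0.87] F [-0.75 -0.45  3.25] w 0.0422 gf 15.000404119491577
t 4.28 p [0.5323 0.3683 0.0092] ybear -27.75 z [ 1.e-04  2.e-04 -1.e+00] q [-0.94  0.71  0.38  1.73 -0.35  0.77 -0.87] F [-1.44 -0.08  4.39] w 0.0416 gf 15.000409036874771
```

Run:
```python
from h import *
c=optics.get_calibration('top')
for p in((316,297),(346,300),(298,295),(380,303)):print(p,onz(c,*p,.061))
s=led([]);plan((.53,.36,.225),-27.74,s)
s['ee_pos']=np.array([.53,.36,.225]);plan((.475,-.12,.225),-5.2,s,vmax=.125)
```

```text
(316, 297) [ 0.47224754 -0.03258605  0.061     ]
(346, 300) [ 0.46714738 -0.09860107  0.061     ]
(298, 295) [0.47573245 0.00691527 0.061     ]
(380, 303) [ 0.46221525 -0.1737123   0.061     ]
LED [0.5325 0.368  0.0094] ybear -27.74 z [ 0.  0. -1.]
call 1 [-0.0103, 0.0018, -0.2695] [0.0, 0.0, -0.0]
call 2 [-0.0103, 0.0018, -0.2695] [0.0, 0.0, -0.0]
call 1 [-0.2815, 0.1092, 0.0] [0.0, 0.0, -0.0313]
call 2 [-0.2909, 0.0811, 0.0] [0.0, 0.0, -0.0313]
call 3 [-0.2974, 0.0521, 0.0] [0.0, 0.0, -0.0313]
call 4 [-0.3011, 0.0226, 0.0] [0.0, 0.0, -0.0313]
```

Emit:
apply_moves(
  plan=[
    [[0,0,-0.05],[0,0,0]],
    [[0,0,-0.13],[0,0,0]],
    [[0,0,-0.21],[0,0,0]],
    [[0,0,-0.27],[0,0,0]],
    [[0,0,-0.27],[0,0,0]],
  ],
)

```text
time_s: 4.75
ee_pos: [0.5349, 0.3695, 0.1221]
tool_rot: [0.856, 0.517, 0.004, -0.0]
wrist_force: [0.6, 0.7, -0.6]
grip_width: 0.0419
grip_force: 15.0
```

Emit:
apply_moves(
  plan=[
    [[-0.005,0,-0.06],[0,0,0]],
    [[-0.01,0,-0.13],[0,0,0]],
    [[-0.02,0.004,-0.2],[0,0,0]],
    [[-0.02,0.004,-0.27],[0,0,0]],
    [[-0.02,0.004,-0.27],[0,0,0]],
  ],
)

```text
time_s: 5.17
ee_pos: [0.5323, 0.3612, 0.2301]
tool_rot: [0.856, 0.517, 0.004, -0.0]
wrist_force: [0.9, 0.2, -0.1]
grip_width: 0.0415
grip_force: 15.0
```

Emit:
apply_moves(
  plan=[
    [[-0.04,0.016,0],[0,0,-0.005]],
    [[-0.1,0.039,0],[0,0,-0.012]],
    [[-0.16,0.062,0],[0,0,-0.019]],
    [[-0.22,0.085,0],[0,0,-0.026]],
    [[-0.282,0.109,0],[0,0,-0.031]],
  ],
)

```text
time_s: 5.58
ee_pos: [0.5153, 0.2393, 0.2238]
tool_rot: [0.829, 0.559, -0.001, 0.0]
wrist_force: [0.3, 0.1, -0.7]
grip_width: 0.0417
grip_force: 15.0
```

Emit:
apply_moves(
  plan=[
    [[-0.058,0.016,0],[0,0,-0.006]],
    [[-0.116,0.032,0],[0,0,-0.012]],
    [[-0.174,0.048,0],[0,0,-0.018]],
    [[-0.232,0.064,0],[0,0,-0.025]],
    [[-0.291,0.081,0],[0,0,-0.031]],
  ],
)

```text
time_s: 6.0
ee_pos: [0.5014, 0.1192, 0.224]
tool_rot: [0.801, 0.598, -0.001, -0.0]
wrist_force: [0.3, 0.4, -0.1]
grip_width: 0.0418
grip_force: 15.0
```

Emit:
apply_moves(
  plan=[
    [[-0.06,0.01,0],[0,0,-0.006]],
    [[-0.12,0.02,0],[0,0,-0.012]],
    [[-0.18,0.03,0],[0,0,-0.018]],
    [[-0.24,0.04,0],[0,0,-0.025]],
    [[-0.297,0.052,0],[0,0,-0.031]],
  ],
)

```text
time_s: 6.42
ee_pos: [0.4873, -0.0007, 0.2241]
tool_rot: [0.771, 0.636, -0.0, -0.0]
wrist_force: [0.2, 0.2, -0.6]
grip_width: 0.0421
grip_force: 15.0
```

Emit:
apply_moves(
  plan=[
    [[-0.08,0.005,0],[0,0,-0.008]],
    [[-0.16,0.01,0],[0,0,-0.016]],
    [[-0.23,0.016,0],[0,0,-0.024]],
    [[-0.29,0.02,0],[0,0,-0.032]],
    [[-0.33,0.023,0],[0,0,-0.032]],
  ],
)

```text
time_s: 6.83
ee_pos: [0.4709, -0.1334, 0.2243]
tool_rot: [0.739, 0.674, -0.0, 0.0]
wrist_force: [-0.3, 0.3, -0.1]
grip_width: 0.0419
grip_force: 15.0
```

Emit:
apply_moves(
  plan=[
    [[0,0,0],[0,0,0]],
    [[0,0,0],[0,0,0]],
    [[0,0,0],[0,0,0]],
    [[0,0,0],[0,0,0]],
  ],
)

```text
time_s: 7.17
ee_pos: [0.4721, -0.1295, 0.2246]
tool_rot: [0.738, 0.675, -0.0, -0.0]
wrist_force: [-0.1, 0.2, -2.3]
grip_width: 0.0417
grip_force: 15.0
```

Run:
```python
from h import *
led([([0,0,-.27],[0]*3),([-.02,.004,-.27],[0]*3),([-.282,.109,0],[0,0,-.031]),([-.291,.081,0],[0,0,-.031]),([-.297,.052,0],[0,0,-.031]),([-.33,.023,0],[0,0,-.032])])
st();im,c=grab('wrist','w3.png');st();np.save('w3.npy',im);json.dump({k:np.array(v).tolist() for k,v in c.items()},open('w3.json','w'))
o,_=ray(c,320,240);print(o,'nadir',proj(c,[o[0],o[1],0]))
```

```text
LED [ 0.4723 -0.1311  0.2254] ybear -5.24 z [ 0.  0. -1.]
t 7.17 p [ 0.4721 -0.1295  0.2246] ybear -5.14 z [-6.e-04  3.e-04 -1.e+00] q [-0.39  0.19  0.65  1.95 -0.13  1.05  0.23] F [-0.1   0.19 -2.29] w 0.0417 gf 14.999929368495941
t 7.22 p [ 0.4721 -0.1295  0.2247] ybear -5.13 z [-5.e-04  3.e-04 -1.e+00] q [-0.39  0.19  0.65  1.95 -0.13  1.05  0.23] F [ 0.18 -0.74  0.17] w 0.0416 gf 15.00002235174179
[ 0.47934874 -0.06121355  0.38627264] nadir [325.73257376 149.50828584]
```

View pics/w3.png

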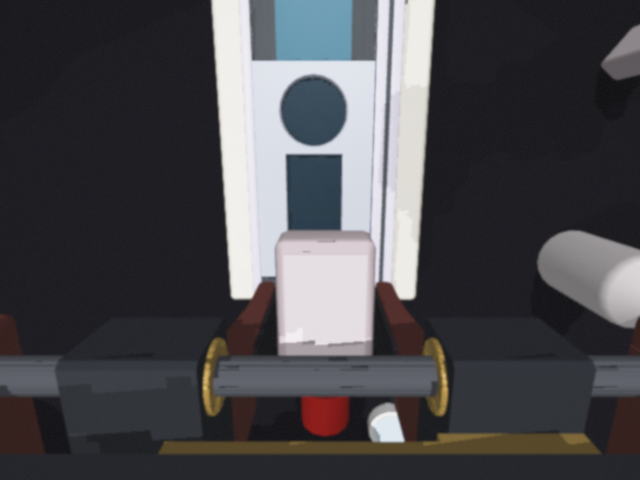

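The view shows the held flask at (326,300), the round cavity at (314,110), the front end of the flask cavity at row 154 (columns 287–342), and the tray's front edge at row 60.

```bash
cat > tr.py <<'E'
from h import *
im=np.load('w3.npy');c=json.load(open('w3.json'))
g=cv2.cvtColor(im,cv2.COLOR_RGB2GRAY).astype(float)
def edge(line,x0,th):
    i=np.nonzero(np.diff((line>th).astype(int)))[0]; return [x0+k+(th-line[k])/(line[k+1]-line[k]) for k in i]
L=[];Rr=[]
for r in range(162,222,3):
    e=edge(g[r,260:370],260,125)
    L.append((e[0],r));Rr.append((e[-1],r))
T=[(x,edge(g[130:190,x],130,125)[-1]) for x in range(294,336,4)]
F=[(x,[q for q in edge(g[40:75,x],40,165)]) for x in range(282,346,6)]
W=lambda P,z=.067:np.array([onz(c,*p,z)[:2] for p in P])
def fit(P):
    m=P.mean(0);v=np.linalg.svd(P-m)[2][0];return m,v if abs(v).max()==abs(v[np.argmax(abs(v))]) and v[np.argmax(abs(v))]>0 else -v
wl,wr,wt=W(L),W(Rr),W(T)
for n,P in(('L',wl),('R',wr),('T',wt)):
    m,v=fit(P);print(n,m,'bear',np.degrees(np.arctan2(v[1],v[0])))
ml,vl=fit(wl);mr,vr=fit(wr);mt,_=fit(wt)
y=(vl+vr);y/=np.linalg.norm(y);x=np.array([y[1],-y[0]])
print('cav width',(mr-ml)@x,'yaw',np.degrees(np.arctan2(y[1],y[0]))-90)
mid=(ml+mr)/2; seat=mid+y*((mt-mid)@y-.0355);print('seat',seat)
w=((g<125)).astype(np.uint8);w[:65]=0;w[150:]=0;w[:,:270]=0;w[:,355:]=0
q=max(cv2.findContours(w,0,1)[0],key=cv2.contourArea);el=cv2.fitEllipse(q);print('dish',el,onz(c,*el[0],.067)[:2],onz(c,el[0][0]+el[1][0]/2,el[0][1],.067)[:2]-onz(c,el[0][0]-el[1][0]/2,el[0][1],.067)[:2])
print(g[40:75,300].astype(int)); print(g[200,240:400].astype(int))
dc=onz(c,*el[0],.067)[:2]
print('dish in tray frame rel seat',(dc-seat)@x,(dc-seat)@y)
E
python3 tr.py
```

```text
L [ 0.44358586 -0.09165036] bear 84.7431454137667
R [ 0.48907862 -0.09572956] bear 84.84643600494337
T [ 0.46942624 -0.06401167] bear -5.1086243179631134
cav width 0.04567522627945032 yaw -5.205209290644973
seat [ 0.46581844 -0.09933001]
dish ((313.0948486328125, 110.01819610595703), (64.5754165649414, 68.88949584960938), 174.69332885742188) [ 0.47201611 -0.02995336] [ 0.05132992 -0.00462325]
[144 143 143 144 144 144 143 143 143 144 143 143 142 143 142 143 143 140
 137 142 173 211 225 229 229 229 229 229 229 229 228 229 229 229 227]
[239 239 239 240 239 239 239 237 234 232 233 235 235 234 232 229 222 215
 215 219 221 221 221 221 221 221 221 221 221 221 221 221 221 221 220 221
 221 221 221 220 221 220 219 220 219 209 172 113  69  58  60  62  63  61
  60  60  61  62  60  62  60  61  61  62  63  61  60  60  61  61  59  61
  59  60  60  59  60  61  60  59  62  60  61  60  61  61  60  59  60  60
  59  58  58  60  60  59  60  58  59  63  89 138 186 211 218 218 218 218
 218 218 218 218 218 218 218 218 218 218 218 218 218 218 218 218 218 218
 218 218 217 210 190 174 197 223 231 231 231 229 230 230 222 189 136 102
 103 140 196 226 232 233 232 232 231 228 222 219 219 220 221 220]
dish in tray frame rel seat -0.00012195506222342211 0.06965282266569396
```

```bash
cat >> tr.py <<'E'
print('--held')
tcp=np.array([.4721,-.1295]);zt=.2246-.0092+.024
L=[];Rr=[]
for r in range(262,345,6):
    p=im[r,260:390].astype(int); print(r,) if 0 else None
    b=((p.min(1)>130)).astype(int);k=np.nonzero(b)[0];L.append((260+k[0]-.5,r));Rr.append((260+k[-1]+.5,r))
print(L[::4],Rr[::4])
for z in(zt,zt-.012):
    a,b=W(L,z),W(Rr,z);m=(a.mean(0)+b.mean(0))/2;print('z',z,'width',(b.mean(0)-a.mean(0))@x,'lat offset from tcp',(m-tcp)@x,'bear',[np.degrees(np.arctan2(*(q[0]-q[-1])[::-1])) for q in(a,b)])
print(g[222:262,326].astype(int))
for row,z in((231,zt-.024),(239,zt),(231.5,zt-.02)):print(row,(onz(c,326,row,z)[:2]-tcp)@y-.033)
E
python3 tr.py|sed -n '/held/,$p'
```

```text
--held
[(np.float64(259.5), 262), (np.float64(276.5), 286), (np.float64(277.5), 310), (np.float64(278.5), 334)] [(np.float64(389.5), 262), (np.float64(373.5), 286), (np.float64(372.5), 310), (np.float64(371.5), 334)]
z 0.23939999999999997 width 0.04373107399145622 lat offset from tcp 0.000698394178084332 bear [np.float64(95.58575202416843), np.float64(74.11851412859572)]
z 0.22739999999999996 width 0.04730405326569426 lat offset from tcp 0.0006718163875446413 bear [np.float64(95.5857520241685), np.float64(74.11851412859578)]
[ 57  58  58  58  59  59  61  80 109 130 140 144 146 148 150 153 160 169
 170 168 187 205 209 210 211 211 210 211 210 210 210 209 211 218 224 225
 225 225 225 226]
231 -0.0008011736646084261
239 0.0010527683161520376
231.5 -0.00017842111025660745
```

Run:
```python
from h import *
st();plan((.4656,-.0995,.095),-5.2)
```

```text
t 7.22 p [ 0.4721 -0.1295  0.2247] ybear -5.13 z [-5.e-04  3.e-04 -1.e+00] q [-0.39  0.19  0.65  1.95 -0.13  1.05  0.23] F [ 0.18 -0.74  0.17] w 0.0416 gf 15.00002235174179
call 1 [0.0732, -0.0229, 0.3243] [-0.0002, -0.0001, 0.0004]
```

Emit:
apply_moves(
  plan=[
    [[0.015,-0.005,0.06],[0,0,0]],
    [[0.03,-0.01,0.13],[0,0,0]],
    [[0.045,-0.015,0.2],[0,0,0]],
    [[0.06,-0.02,0.27],[0,0,0]],
    [[0.0732,-0.023,0.324],[0,0,0]],
  ],
)

```text
time_s: 7.63
ee_pos: [0.4648, -0.0992, 0.0935]
tool_rot: [0.738, 0.675, -0.0, -0.001]
wrist_force: [-0.3, -0.2, -1.5]
grip_width: 0.0418
grip_force: 15.0
```

Emit:
apply_moves(
  plan=[
    [[0,0,0],[0,0,0]],
    [[0,0,0],[0,0,0]],
    [[0,0,0],[0,0,0]],
    [[0,0,0],[0,0,0]],
    [[0,0,0],[0,0,0]],
  ],
)

```text
time_s: 8.05
ee_pos: [0.4665, -0.1011, 0.0968]
tool_rot: [0.739, 0.674, 0.001, 0.001]
wrist_force: [-0.7, -0.9, -0.9]
grip_width: 0.0416
grip_force: 15.0
```

Run:
```python
from h import *
led([([.0732,-.023,.324],[0]*3)])
st();plan((.4656,-.0995,.0712),-5.2)
a,c=grab('scene','s2.png')
```

```text
LED [ 0.4658 -0.1011  0.0958] ybear -5.24 z [ 0.  0. -1.]
t 8.05 p [ 0.4665 -0.1011  0.0968] ybear -5.26 z [ 2.6e-03  1.0e-04 -1.0e+00] q [-0.36  0.36  0.58  2.11 -0.29  0.75  0.31] F [-0.66 -0.92 -0.94] w 0.0416 gf 14.999900758266449
call 1 [0.0038, -0.0028, 0.0639] [0.0008, -0.0001, -0.0003]
```

Emit:
apply_moves(
  plan=[
    [[0.004,-0.001,0],[0,0,0]],
    [[0.004,-0.001,0.015],[0,0,0]],
    [[0.004,-0.001,0.03],[0,0,0]],
    [[0.004,-0.001,0.04],[0,0,0]],
    [[0.004,-0.001,0.05],[0,0,0]],
  ],
)

```text
time_s: 8.52
ee_pos: [0.4649, -0.0992, 0.0747]
tool_rot: [0.739, 0.674, -0.0, -0.0]
wrist_force: [-0.5, 0.6, -0.9]
grip_width: 0.0419
grip_force: 15.0
```

Emit:
apply_moves(
  plan=[
    [[0,0,0.005],[0,0,0]],
    [[0,0,0.01],[0,0,0]],
    [[0,0,0.01],[0,0,0]],
    [[0,0,0.01],[0,0,0]],
    [[0,0,0.01],[0,0,0]],
  ],
)

```text
time_s: 8.93
ee_pos: [0.4653, -0.0993, 0.0715]
tool_rot: [0.739, 0.674, 0.0, 0.0]
wrist_force: [-0.7, 0.2, -0.7]
grip_width: 0.0417
grip_force: 15.0
```

Run:
```python
from h import *
led([([.004,-.001,.06],[0]*3)])
for i in range(3):
    st();grab('scene','s3.png')
```

```text
LED [ 0.4655 -0.0995  0.0718] ybear -5.24 z [ 0.  0. -1.]
t 8.93 p [ 0.4653 -0.0993  0.0715] ybear -5.25 z [ 1.e-04 -0.e+00 -1.e+00] q [-0.33  0.4   0.55  2.13 -0.32  0.69  0.34] F [-0.72  0.25 -0.73] w 0.0417 gf 14.999872148036957
t 8.98 p [ 0.4654 -0.0992  0.0716] ybear -5.25 z [ 3.e-04  0.e+00 -1.e+00] q [-0.33  0.4   0.55  2.13 -0.32  0.69  0.34] F [ 0.11  0.36 -1.1 ] w 0.0422 gf 15.000021904706955
t 9.03 p [ 0.4653 -0.0992  0.0716] ybear -5.25 z [ 3.e-04  1.e-04 -1.e+00] q [-0.33  0.4   0.55  2.13 -0.32  0.69  0.34] F [ 0.71  0.27 -0.95] w 0.0419 gf 14.99996468424797
```

Emit:
apply_moves(
  plan=[
    [[0,0,0.002],[0,0,0]],
    [[0,0,0.003],[0,0,0]],
    [[0,0,0.003],[0,0,0]],
  ],
)

```text
time_s: 9.33
ee_pos: [0.4652, -0.0992, 0.0702]
tool_rot: [0.739, 0.674, 0.0, -0.0]
wrist_force: [-0.4, -0.1, -0.8]
grip_width: 0.0419
grip_force: 15.0
```

Emit:
apply_moves(
  plan=[
    [[0,0,0],[0,0,0]],
    [[0,0,0],[0,0,0]],
    [[0,0,0],[0,0,0]],
  ],
  fingers=56,
)

```text
time_s: 9.58
ee_pos: [0.4653, -0.0992, 0.0703]
tool_rot: [0.739, 0.674, 0.0, 0.0]
wrist_force: [-0.2, -0.2, 0.4]
grip_width: 0.0554
grip_force: 0.0
```

Run:
```python
from h import *
led([([0,0,.003],[0]*3)])
st();im,c=grab('wrist','w4.png')
plan((.4655,-.0995,.2),-5.2)
```

```text
LED [ 0.4655 -0.0995  0.0706] ybear -5.24 z [ 0.  0. -1.]
t 9.58 p [ 0.4653 -0.0992  0.0703] ybear -5.25 z [ 1.e-04  0.e+00 -1.e+00] q [-0.33  0.4   0.55  2.13 -0.33  0.69  0.34] F [-0.23 -0.22  0.44] w 0.0554 gf 0.0
call 1 [-0.0007, 0.0006, -0.3243] [0.0, -0.0, -0.0003]
```

Emit:
apply_moves(
  plan=[
    [[0,0,-0.02],[0,0,0]],
    [[0,0,-0.1],[0,0,0]],
    [[-0.04,0,-0.2],[0,0,0]],
    [[-0.1,0,-0.3],[0,0,0]],
    [[-0.17,0,-0.37],[0,0,0]],
  ],
)

```text
time_s: 10.05
ee_pos: [0.4595, -0.1638, 0.2181]
tool_rot: [0.738, 0.675, 0.001, 0.0]
wrist_force: [1.2, 0.8, -0.3]
grip_width: 0.0564
grip_force: 0.0
```

Emit:
apply_moves(
  plan=[
    [[0,0,0],[0,0,0]],
    [[0,0,0],[0,0,0]],
    [[0,0,0],[0,0,0]],
    [[0,0,0],[0,0,0]],
    [[0,0,0],[0,0,0]],
  ],
)

```text
time_s: 10.47
ee_pos: [0.4587, -0.1629, 0.214]
tool_rot: [0.738, 0.675, -0.001, -0.001]
wrist_force: [0.5, 0.3, -0.9]
grip_width: 0.0561
grip_force: 0.0
```

Run:
```python
from h import *
led([([-.17,0,-.37],[0]*3)])
s=st();im,c=grab('wrist','w5.png')
np.save('w5.npy',im);json.dump({k:np.array(v).tolist() for k,v in c.items()},open('w5.json','w'))
plan((.519,-.449,.19),-5.2,vmax=.14)
```

```text
LED [ 0.4593 -0.1672  0.2186] ybear -5.24 z [ 0.  0. -1.]
t 10.47 p [ 0.4587 -0.1629  0.214 ] ybear -5.16 z [-2.5e-03  4.0e-04 -1.0e+00] q [-0.34  0.2   0.68  1.96 -0.15  1.02  0.32] F [ 0.45  0.32 -0.9 ] w 0.0561 gf 0.0
call 1 [-0.2328, 0.0715, 0.0199] [-0.0003, 0.0, 0.0001]
call 2 [-0.2328, 0.0715, 0.02] [-0.0003, 0.0, 0.0001]
call 3 [-0.2328, 0.0716, 0.02] [-0.0003, 0.0, 0.0001]
```

View pics/w5.png

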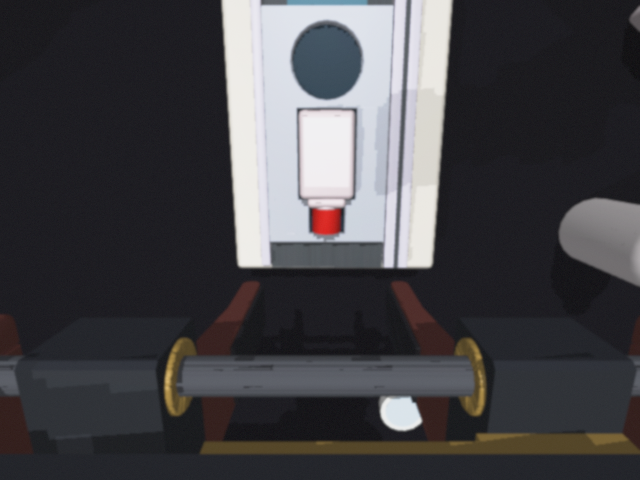

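The flask at (327,152) sits in its cavity with a dark gap on every side. The round cavity is at (327,60) and the tray tail at row 242. Next is the dish.

Emit:
apply_moves(
  plan=[
    [[-0.08,0.025,0],[0,0,0]],
    [[-0.16,0.05,0],[0,0,0]],
    [[-0.24,0.075,0.02],[0,0,0]],
    [[-0.32,0.1,0.03],[0,0,0]],
    [[-0.4,0.125,0.03],[0,0,0]],
  ],
)

```text
time_s: 10.93
ee_pos: [0.4944, -0.3283, 0.2012]
tool_rot: [0.738, 0.675, -0.001, -0.001]
wrist_force: [0.2, 0.3, 0.0]
grip_width: 0.0558
grip_force: 0.0
```

Emit:
apply_moves(
  plan=[
    [[-0.08,0.025,0.01],[0,0,0]],
    [[-0.16,0.05,0.02],[0,0,0]],
    [[-0.23,0.07,0.03],[0,0,0]],
    [[-0.28,0.085,0.03],[0,0,0]],
    [[-0.29,0.088,0.03],[0,0,0]],
  ],
)

```text
time_s: 11.35
ee_pos: [0.5177, -0.4499, 0.1891]
tool_rot: [0.74, 0.673, -0.002, -0.001]
wrist_force: [-0.4, -0.1, 0.2]
grip_width: 0.0559
grip_force: 0.0
```

Emit:
apply_moves(
  plan=[
    [[0,0,0],[0,0,0]],
    [[0,0,0],[0,0,0]],
    [[0,0,0],[0,0,0]],
    [[0,0,0],[0,0,0]],
    [[0,0,0],[0,0,0]],
  ],
  fingers=76,
)

```text
time_s: 11.77
ee_pos: [0.5195, -0.4454, 0.1916]
tool_rot: [0.738, 0.675, 0.0, 0.0]
wrist_force: [-0.1, -0.6, 0.4]
grip_width: 0.0757
grip_force: 0.0
```

```bash
cat > di.py <<'E'
from h import *
led([([-.4,.125,.03],[0]*3),([-.29,.088,.03],[0]*3)])
for i in range(2):
    s=st();im,c=grab('wrist','w6.png')
    g=im.min(2);u,v=proj(c,[.5256,-.379,.017]);print('pred',u,v)
    w=(g>130).astype(np.uint8);m=np.zeros_like(w);a,b=int(u),int(v);m[max(b-55,0):b+55,a-55:a+55]=1
    q=max(cv2.findContours(w*m,0,1)[0],key=cv2.contourArea);el=cv2.fitEllipse(q);print(el)
    o,_=ray(c,320,240);print('nadir',proj(c,[o[0],o[1],0]))
    print('dish',onz(c,*el[0],.018),onz(c,*el[0],.009))
    print([np.linalg.norm(onz(c,el[0][0]+25,el[0][1],.018)-onz(c,*el[0],.018))*el[1][k]/25 for k in(0,1)])
E
python3 di.py
```

```text
LED [ 0.5189 -0.4498  0.1946] ybear -5.24 z [ 0.  0. -1.]
t 11.77 p [ 0.5195 -0.4454  0.1916] ybear -5.15 z [ 7.e-04  5.e-04 -1.e+00] q [ 0.22  0.61  0.66  1.51 -0.39  1.17  0.86] F [-0.14 -0.63  0.45] w 0.0757 gf 0.0
pred 324.354872113211 151.9431151202371
((324.4859619140625, 152.95413208007812), (61.01259231567383, 62.49712371826172), 179.93521118164062)
nadir [325.22034422 149.63158508]
dish [ 0.52563917 -0.37984485  0.018     ] [ 0.5256156  -0.37991734  0.009     ]
[np.float64(0.05255960328982913), np.float64(0.05383846030327336)]
t 11.82 p [ 0.5194 -0.4456  0.1916] ybear -5.17 z [ 7.e-04  3.e-04 -1.e+00] q [ 0.22  0.61  0.66  1.51 -0.39  1.17  0.86] F [-0.89  0.18 -0.25] w 0.0759 gf 0.0
pred 324.3884810927237 151.5805252291325
((324.5131530761719, 152.5824432373047), (60.939064025878906, 62.60662841796875), 178.54364013671875)
nadir [325.20822953 149.55600774]
dish [ 0.52563399 -0.37983716  0.018     ] [ 0.52561191 -0.37990312  0.009     ]
[np.float64(0.05248767353354387), np.float64(0.05392397021461866)]
```

Run:
```python
from h import *
st();plan((.5256,-.3798,.05),-5.2)
```

```text
t 11.87 p [ 0.5193 -0.4459  0.1916] ybear -5.19 z [ 7.e-04  2.e-04 -1.e+00] q [ 0.22  0.61  0.66  1.51 -0.39  1.17  0.86] F [-0.09 -0.03 -0.2 ] w 0.0760 gf 0.0
call 1 [0.1659, 0.0005, 0.354] [0.0002, -0.0001, 0.0001]
```

Emit:
apply_moves(
  plan=[
    [[0.06,0,0.1],[0,0,0]],
    [[0.12,0,0.2],[0,0,0]],
    [[0.174,0,0.28],[0,0,0]],
    [[0.174,0,0.34],[0,0,0]],
    [[0.174,0,0.36],[0,0,0]],
  ],
)

```text
time_s: 12.28
ee_pos: [0.5242, -0.3726, 0.0427]
tool_rot: [0.738, 0.675, -0.0, -0.004]
wrist_force: [-0.4, -0.3, -0.1]
grip_width: 0.0758
grip_force: 0.0
```

Emit:
apply_moves(
  plan=[
    [[0,0,0],[0,0,0]],
    [[0,0,0],[0,0,0]],
    [[0,0,0],[0,0,0]],
    [[0,0,0],[0,0,0]],
    [[0,0,0],[0,0,0]],
  ],
)

```text
time_s: 12.7
ee_pos: [0.5258, -0.3788, 0.049]
tool_rot: [0.739, 0.674, 0.0, 0.001]
wrist_force: [-0.1, -0.4, 0.4]
grip_width: 0.0762
grip_force: 0.0
```

Run:
```python
from h import *
s=led([([.174,0,.36],[0]*3)])
st();plan((.5256,-.3798,.0085),-5.2);plan((.5256,-.3798,.0085),-5.2,s)
```

```text
LED [ 0.5253 -0.3805  0.0506] ybear -5.24 z [ 0.  0. -1.]
t 12.70 p [ 0.5258 -0.3788  0.049 ] ybear -5.30 z [ 0.0024 -0.0015 -1.    ] q [ 0.16  0.7   0.58  1.72 -0.48  0.87  0.86] F [-0.05 -0.37  0.37] w 0.0762 gf 0.0
call 1 [-0.0025, -0.0005, 0.1011] [0.0008, 0.0004, -0.0005]
call 1 [0.0019, 0.0006, 0.1052] [0.0, 0.0, -0.0002]
```

Close with the ledger. I'll descend gently, settle, then close.

Emit:
apply_moves(
  plan=[
    [[0.001,0,0.03],[0,0,0]],
    [[0.001,0,0.06],[0,0,0]],
    [[0.001,0,0.08],[0,0,0]],
    [[0.001,0,0.095],[0,0,0]],
    [[0.001,0,0.104],[0,0,0]],
  ],
)

```text
time_s: 13.12
ee_pos: [0.5245, -0.3765, 0.0039]
tool_rot: [0.739, 0.674, -0.0, -0.001]
wrist_force: [-0.5, 0.8, 1.1]
grip_width: 0.0758
grip_force: 0.0
```

Emit:
apply_moves(
  plan=[
    [[0,0,0],[0,0,0]],
    [[0,0,0],[0,0,0]],
    [[0,0,0],[0,0,0]],
    [[0,0,0],[0,0,0]],
    [[0,0,0],[0,0,0]],
  ],
)

```text
time_s: 13.53
ee_pos: [0.5256, -0.3772, 0.0061]
tool_rot: [0.739, 0.674, 0.0, 0.0]
wrist_force: [-0.5, -0.3, -0.1]
grip_width: 0.0757
grip_force: 0.0
```

Run:
```python
from h import *
s=led([([.001,0,.104],[0]*3)])
st()
```

```text
LED [ 0.5253 -0.3801  0.009 ] ybear -5.24 z [ 0.  0. -1.]
t 13.53 p [ 0.5256 -0.3772  0.0061] ybear -5.24 z [ 7.e-04 -3.e-04 -1.e+00] q [ 0.18  0.75  0.55  1.74 -0.52  0.8   0.88] F [-0.47 -0.3  -0.14] w 0.0757 gf 0.0
```

Emit:
apply_moves(
  plan=[
    [[0,0,0],[0,0,0]],
    [[0,0,0],[0,0,0]],
    [[0,0,0],[0,0,0]],
    [[0,0,0],[0,0,0]],
    [[0,0,0],[0,0,0]],
  ],
)

```text
time_s: 13.95
ee_pos: [0.5253, -0.377, 0.0057]
tool_rot: [0.739, 0.674, 0.0, 0.0]
wrist_force: [-0.2, -0.7, -0.1]
grip_width: 0.0764
grip_force: 0.0
```

Emit:
apply_moves(
  plan=[
    [[0,0,0],[0,0,0]],
    [[0,0,0],[0,0,0]],
    [[0,0,0],[0,0,0]],
    [[0,0,0],[0,0,0]],
    [[0,0,0],[0,0,0]],
  ],
)

```text
time_s: 14.37
ee_pos: [0.5253, -0.377, 0.0056]
tool_rot: [0.739, 0.674, 0.0, -0.0]
wrist_force: [0.6, 0.1, 0.6]
grip_width: 0.0763
grip_force: 0.0
```

Run:
```python
from h import *
st();plan((.5256,-.3798,.0085),-5.2)
```

```text
t 14.37 p [ 0.5253 -0.377   0.0056] ybear -5.25 z [-1.e-04  1.e-04 -1.e+00] q [ 0.18  0.75  0.55  1.74 -0.52  0.8   0.88] F [0.6  0.13 0.62] w 0.0763 gf 0.0
call 1 [-0.0069, 0.0015, -0.0073] [-0.0, -0.0, -0.0003]
```

Emit:
apply_moves(
  plan=[
    [[-0.007,0.001,-0.0075],[0,0,0]],
    [[-0.007,0.001,-0.0075],[0,0,0]],
    [[-0.007,0.001,-0.0075],[0,0,0]],
    [[-0.007,0.001,-0.0075],[0,0,0]],
    [[-0.007,0.001,-0.0075],[0,0,0]],
  ],
)

```text
time_s: 14.78
ee_pos: [0.5254, -0.3798, 0.0086]
tool_rot: [0.739, 0.674, 0.0, -0.0]
wrist_force: [-0.1, -0.6, -0.3]
grip_width: 0.0756
grip_force: 0.0
```

Emit:
apply_moves(
  plan=[
    [[0,0,0],[0,0,0]],
    [[0,0,0],[0,0,0]],
    [[0,0,0],[0,0,0]],
    [[0,0,0],[0,0,0]],
    [[0,0,0],[0,0,0]],
  ],
)

```text
time_s: 15.2
ee_pos: [0.5254, -0.3799, 0.0086]
tool_rot: [0.739, 0.674, -0.0, -0.0]
wrist_force: [0.5, 0.4, 0.6]
grip_width: 0.0759
grip_force: 0.0
```

Emit:
apply_moves(
  plan=[
    [[0,0,0],[0,0,0]],
    [[0,0,0],[0,0,0]],
    [[0,0,0],[0,0,0]],
    [[0,0,0],[0,0,0]],
    [[0,0,0],[0,0,0]],
  ],
  fingers=44,
  force=10,
)

```text
time_s: 15.62
ee_pos: [0.5254, -0.3799, 0.0086]
tool_rot: [0.739, 0.674, 0.0, -0.0]
wrist_force: [0.0, -0.3, -0.4]
grip_width: 0.0495
grip_force: 10.0
```

Emit:
apply_moves(
  plan=[
    [[0,0,0],[0,0,0]],
    [[0,0,0],[0,0,0]],
    [[0,0,0],[0,0,0]],
    [[0,0,0],[0,0,0]],
    [[0,0,0],[0,0,0]],
  ],
)

```text
time_s: 16.03
ee_pos: [0.5254, -0.3799, 0.0086]
tool_rot: [0.739, 0.674, 0.0, -0.0]
wrist_force: [0.4, -0.5, 0.2]
grip_width: 0.0498
grip_force: 10.0
```

Run:
```python
from h import *
s=st();json.dump(dict(p=list(s['ee_pos']),q=list(s['tool_rot'])),open('led.json','w'))
plan((.52,-.37,.25),-5.2)
s['ee_pos']=np.array([.52,-.37,.25])
plan((.478,-.1,.25),-5.2,s,vmax=.14)
```

```text
t 16.03 p [ 0.5254 -0.3799  0.0086] ybear -5.25 z [ 0.  0. -1.] q [ 0.18  0.75  0.55  1.73 -0.51  0.81  0.88] F [ 0.41 -0.48  0.19] w 0.0498 gf 9.999977946281433
call 1 [0.0117, -0.0079, -0.3017] [0.0, -0.0, -0.0001]
call 2 [0.0117, -0.0079, -0.3017] [0.0, -0.0, -0.0001]
call 1 [0.3313, -0.0832, 0.0] [0.0, -0.0, -0.0001]
call 2 [0.3313, -0.083, 0.0] [0.0, -0.0, -0.0001]
```

Emit:
apply_moves(
  plan=[
    [[0,0,-0.03],[0,0,0]],
    [[0,0,-0.09],[0,0,0]],
    [[0,0,-0.16],[0,0,0]],
    [[0.006,-0.004,-0.23],[0,0,0]],
    [[0.012,-0.008,-0.3],[0,0,0]],
  ],
)

```text
time_s: 16.45
ee_pos: [0.5223, -0.375, 0.1306]
tool_rot: [0.739, 0.674, -0.0, 0.0]
wrist_force: [0.3, -0.2, -0.3]
grip_width: 0.0491
grip_force: 10.0
```

Emit:
apply_moves(
  plan=[
    [[0,0,-0.07],[0,0,0]],
    [[0,0,-0.14],[0,0,0]],
    [[0.01,0,-0.21],[0,0,0]],
    [[0.03,-0.008,-0.26],[0,0,0]],
    [[0.06,-0.016,-0.3],[0,0,0]],
  ],
)

```text
time_s: 16.87
ee_pos: [0.518, -0.3516, 0.2518]
tool_rot: [0.739, 0.673, 0.0, 0.001]
wrist_force: [-0.4, 0.2, -0.2]
grip_width: 0.0493
grip_force: 10.0
```

Emit:
apply_moves(
  plan=[
    [[0.05,-0.012,0],[0,0,0]],
    [[0.11,-0.027,0],[0,0,0]],
    [[0.17,-0.042,0],[0,0,0]],
    [[0.23,-0.057,0],[0,0,0]],
    [[0.29,-0.073,0],[0,0,0]],
  ],
)

```text
time_s: 17.28
ee_pos: [0.4994, -0.2312, 0.2494]
tool_rot: [0.739, 0.674, 0.0, 0.0]
wrist_force: [0.0, 0.3, -0.6]
grip_width: 0.0496
grip_force: 10.0
```

Emit:
apply_moves(
  plan=[
    [[0.07,-0.02,0],[0,0,0]],
    [[0.14,-0.037,0],[0,0,0]],
    [[0.21,-0.055,0],[0,0,0]],
    [[0.28,-0.072,0],[0,0,0]],
    [[0.325,-0.083,0],[0,0,0]],
  ],
)

```text
time_s: 17.7
ee_pos: [0.4781, -0.0971, 0.2493]
tool_rot: [0.738, 0.675, 0.001, -0.0]
wrist_force: [0.8, -0.9, -0.3]
grip_width: 0.0493
grip_force: 10.0
```

Emit:
apply_moves(
  plan=[
    [[0,0,0],[0,0,0]],
    [[0,0,0],[0,0,0]],
    [[0,0,0],[0,0,0]],
    [[0,0,0],[0,0,0]],
    [[0,0,0],[0,0,0]],
  ],
)

```text
time_s: 18.12
ee_pos: [0.4788, -0.1009, 0.2488]
tool_rot: [0.739, 0.673, -0.0, 0.0]
wrist_force: [0.2, 0.2, 0.3]
grip_width: 0.0495
grip_force: 10.0
```

Emit:
apply_moves(
  plan=[
    [[0,0,0],[0,0,0]],
    [[0,0,0],[0,0,0]],
    [[0,0,0],[0,0,0]],
    [[0,0,0],[0,0,0]],
    [[0,0,0],[0,0,0]],
  ],
)

```text
time_s: 18.53
ee_pos: [0.4788, -0.0997, 0.2485]
tool_rot: [0.739, 0.674, -0.0, -0.0]
wrist_force: [0.5, 0.3, -0.4]
grip_width: 0.0497
grip_force: 10.0
```

```bash
cat > dc.py <<'E'
from h import *
for i in range(2):
    s=st();im,c=grab('wrist','w7.png')
    g=cv2.cvtColor(im,cv2.COLOR_RGB2GRAY);o,_=ray(c,320,240)
    u,v=proj(c,[.472,-.0305,.067]);print('pred',u,v,'cam',o)
    for th in(100,125,150):
        w=(g<th).astype(np.uint8);m=np.zeros_like(w);a,b=int(u),int(v);m[b-42:b+42,a-42:a+42]=1
        q=max(cv2.findContours(w*m,0,1)[0],key=cv2.contourArea);el=cv2.fitEllipse(q);(cx,cy),rr=cv2.minEnclosingCircle(q)
        print(th,np.round(el[0],1),np.round(el[1],1),cv2.boundingRect(q),'cav',onz(c,*el[0],.067))
E
python3 dc.py
```

```text
t 18.53 p [ 0.4788 -0.0997  0.2485] ybear -5.26 z [-1.e-04 -1.e-04 -1.e+00] q [-0.48  0.16  0.68  1.92 -0.11  1.1   0.15] F [ 0.47  0.26 -0.4 ] w 0.0497 gf 10.000008791685104
pred 309.43289876427275 149.81084772921113 cam [ 0.48613839 -0.03142137  0.41021066]
100 [309.4 149.1] [57.4 59.6] (281, 119, 58, 61) cav [ 0.47206576 -0.02987706  0.067     ]
125 [309.4 149. ] [58.5 60.8] (280, 119, 60, 62) cav [ 0.47199936 -0.0298377   0.067     ]
150 [309.4 149. ] [59.8 62. ] (279, 118, 61, 63) cav [ 0.47200195 -0.02981059  0.067     ]
t 18.58 p [ 0.4788 -0.0997  0.2486] ybear -5.25 z [-1.e-04 -1.e-04 -1.e+00] q [-0.48  0.16  0.68  1.92 -0.11  1.1   0.15] F [-0.74  0.1  -0.19] w 0.0496 gf 9.999920278787613
pred 309.43277394837736 149.87992933037563 cam [ 0.48613271 -0.03137042  0.41022638]
100 [309.4 149.2] [57.4 59.6] (281, 119, 58, 61) cav [ 0.47205527 -0.02988398  0.067     ]
125 [309.3 149.1] [58.5 60.9] (280, 119, 60, 62) cav [ 0.47198838 -0.02987219  0.067     ]
150 [309.3 149.1] [59.8 61.9] (279, 118, 61, 63) cav [ 0.47199189 -0.02981401  0.067     ]
```

View pics/w7.png

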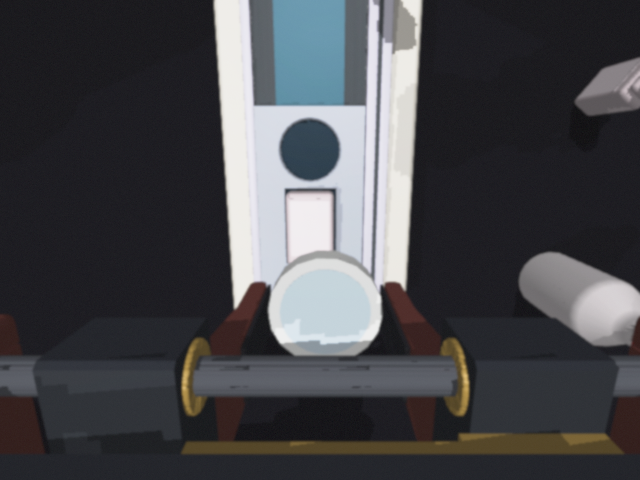

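The round cavity is at (309,149) and the held dish, level in the fingers, is at (326,303).

Run:
```python
from h import *
st();plan((.4716,-.0299,.095),-5.2)
```

```text
t 18.63 p [ 0.4788 -0.0997  0.2486] ybear -5.25 z [-1.e-04  0.e+00 -1.e+00] q [-0.48  0.16  0.68  1.92 -0.11  1.1   0.15] F [-0.68 -0.43 -0.35] w 0.0492 gf 9.999987334012985
call 1 [0.172, -0.034, 0.384] [-0.0, 0.0, -0.0003]
```

Emit:
apply_moves(
  plan=[
    [[0.035,-0.007,0.05],[0,0,0]],
    [[0.08,-0.016,0.12],[0,0,0]],
    [[0.125,-0.025,0.2],[0,0,0]],
    [[0.16,-0.032,0.28],[0,0,0]],
    [[0.172,-0.034,0.34],[0,0,0]],
  ],
)

```text
time_s: 19.05
ee_pos: [0.4706, -0.0275, 0.1105]
tool_rot: [0.738, 0.675, -0.0, -0.001]
wrist_force: [0.2, -0.2, -0.6]
grip_width: 0.0492
grip_force: 10.0
```

Emit:
apply_moves(
  plan=[
    [[0,0,0.03],[0,0,0]],
    [[0,0,0.044],[0,0,0]],
    [[0,0,0.044],[0,0,0]],
    [[0,0,0.044],[0,0,0]],
    [[0,0,0.044],[0,0,0]],
  ],
)

```text
time_s: 19.47
ee_pos: [0.4724, -0.0302, 0.096]
tool_rot: [0.739, 0.674, 0.001, 0.001]
wrist_force: [0.1, 0.0, -0.1]
grip_width: 0.0498
grip_force: 10.0
```

Emit:
apply_moves(
  plan=[
    [[0,0,0],[0,0,0]],
    [[0,0,0],[0,0,0]],
    [[0,0,0],[0,0,0]],
    [[0,0,0],[0,0,0]],
    [[0,0,0],[0,0,0]],
  ],
)

```text
time_s: 19.88
ee_pos: [0.4717, -0.0298, 0.0952]
tool_rot: [0.739, 0.674, 0.0, 0.0]
wrist_force: [0.1, 0.3, -0.7]
grip_width: 0.0497
grip_force: 10.0
```

Emit:
apply_moves(
  plan=[
    [[0,0,0],[0,0,0]],
    [[0,0,0],[0,0,0]],
    [[0,0,0],[0,0,0]],
    [[0,0,0],[0,0,0]],
    [[0,0,0],[0,0,0]],
  ],
)

```text
time_s: 20.3
ee_pos: [0.4715, -0.0299, 0.095]
tool_rot: [0.739, 0.674, -0.0, -0.0]
wrist_force: [-0.2, -0.5, -0.3]
grip_width: 0.0497
grip_force: 10.0
```

Run:
```python
from h import *
st();plan((.4716,-.0299,.0706),-5.2)
```

```text
t 20.30 p [ 0.4715 -0.0299  0.095 ] ybear -5.25 z [-2.e-04  0.e+00 -1.e+00] q [-0.5   0.35  0.57  2.12 -0.28  0.74  0.16] F [-0.24 -0.53 -0.29] w 0.0497 gf 9.999968558549881
call 1 [-0.0001, 0.0002, 0.0609] [-0.0, -0.0, -0.0003]
```

Emit:
apply_moves(
  plan=[
    [[0,0,0.01],[0,0,0]],
    [[0,0,0.02],[0,0,0]],
    [[0,0,0.03],[0,0,0]],
    [[0,0,0.04],[0,0,0]],
    [[0,0,0.048],[0,0,0]],
  ],
)

```text
time_s: 20.72
ee_pos: [0.4713, -0.0299, 0.0751]
tool_rot: [0.739, 0.674, -0.0, -0.0]
wrist_force: [0.2, 0.5, -1.0]
grip_width: 0.0494
grip_force: 10.0
```

Emit:
apply_moves(
  plan=[
    [[0,0,0.005],[0,0,0]],
    [[0,0,0.01],[0,0,0]],
    [[0,0,0.013],[0,0,0]],
    [[0,0,0.013],[0,0,0]],
    [[0,0,0.013],[0,0,0]],
  ],
)

```text
time_s: 21.13
ee_pos: [0.4716, -0.0299, 0.0706]
tool_rot: [0.739, 0.674, 0.0, -0.0]
wrist_force: [-0.3, -0.0, -1.0]
grip_width: 0.0495
grip_force: 10.0
```

Emit:
apply_moves(
  plan=[
    [[0,0,0],[0,0,0]],
    [[0,0,0],[0,0,0]],
    [[0,0,0],[0,0,0]],
    [[0,0,0],[0,0,0]],
    [[0,0,0],[0,0,0]],
  ],
)

```text
time_s: 21.55
ee_pos: [0.4716, -0.0298, 0.0707]
tool_rot: [0.739, 0.674, 0.0, 0.0]
wrist_force: [0.3, 0.2, -0.3]
grip_width: 0.0497
grip_force: 10.0
```

Run:
```python
from h import *
st()
```

```text
t 21.55 p [ 0.4716 -0.0298  0.0707] ybear -5.24 z [ 1.e-04  1.e-04 -1.e+00] q [-0.48  0.4   0.54  2.14 -0.32  0.69  0.19] F [ 0.32  0.2  -0.34] w 0.0497 gf 9.999936372041702
```

Emit:
apply_moves(
  plan=[
    [[0,0,0.002],[0,0,0]],
    [[0,0,0.002],[0,0,0]],
    [[0,0,0.002],[0,0,0]],
  ],
)

```text
time_s: 21.8
ee_pos: [0.4715, -0.0299, 0.0697]
tool_rot: [0.739, 0.674, -0.0, -0.0]
wrist_force: [0.4, 0.2, -1.2]
grip_width: 0.0498
grip_force: 10.0
```

Emit:
apply_moves(
  plan=[
    [[0,0,0],[0,0,0]],
    [[0,0,0],[0,0,0]],
    [[0,0,0],[0,0,0]],
    [[0,0,0],[0,0,0]],
  ],
  fingers=64,
)

```text
time_s: 22.13
ee_pos: [0.4716, -0.0299, 0.0698]
tool_rot: [0.739, 0.674, 0.0, -0.0]
wrist_force: [0.5, -0.3, 0.5]
grip_width: 0.0636
grip_force: 0.0
```

Emit:
apply_moves(
  plan=[
    [[0,0,-0.02],[0,0,0]],
    [[0,0,-0.08],[0,0,0]],
    [[0,0,-0.18],[0,0,0]],
    [[0,0,-0.28],[0,0,0]],
    [[0,0,-0.36],[0,0,0]],
  ],
)

```text
time_s: 22.55
ee_pos: [0.4717, -0.0306, 0.2168]
tool_rot: [0.739, 0.674, 0.0, 0.001]
wrist_force: [0.6, 1.9, 0.6]
grip_width: 0.0638
grip_force: 0.0
```

Emit:
apply_moves(
  plan=[
    [[0,0,0],[0,0,0]],
    [[0,0,0],[0,0,0]],
    [[0,0,0],[0,0,0]],
    [[0,0,0],[0,0,0]],
    [[0,0,0],[0,0,0]],
  ],
  fingers=0,
)

```text
time_s: 22.97
ee_pos: [0.4707, -0.0299, 0.2127]
tool_rot: [0.739, 0.674, -0.001, -0.001]
wrist_force: [-0.5, 0.0, -0.4]
grip_width: 0.034
grip_force: 0.0
```

```bash
cat >> h.py <<'E'
XH=np.array([.9959,-.0908]);YH=np.array([.0908,.9959]);D=np.array([.4718,-.0299])
def I(x,y,z): return np.r_[D+x/1e3*XH+y/1e3*YH,z]
def inI(p): q=np.array(p)[:2]-D;return np.round([q@XH*1e3,q@YH*1e3],1)
E
python3 - <<'E'
from h import *
s=st();print(I(120,140,.25));plan(I(120,140,.24),-5.2)
im,c=grab('wrist')
print([inI(onz(c,u,v,.067)) for u,v in((312,105),)])
g=im.astype(int);m=(g[...,0]>110)&(g[...,1]<70)&(g[...,2]<70);v,u=np.nonzero(m);print('red',u.min(),u.max(),v.min(),v.max(),u.size)
cv2.imwrite('pics/w8.png',im[:,:,::-1])
E
```

```text
t 22.97 p [ 0.4707 -0.0299  0.2127] ybear -5.25 z [-2.4e-03 -7.0e-04 -1.0e+00] q [-0.61  0.17  0.65  2.   -0.12  1.01  0.01] F [-0.47  0.01 -0.44] w 0.0340 gf 0.0
[0.60402 0.09863 0.25   ]
call 1 [0.3504, 0.3023, -0.0692] [-0.0007, 0.0003, -0.0003]
[array([-10.6, 101.3])]
red 426 494 0 32 1911
```

View pics/w8.png

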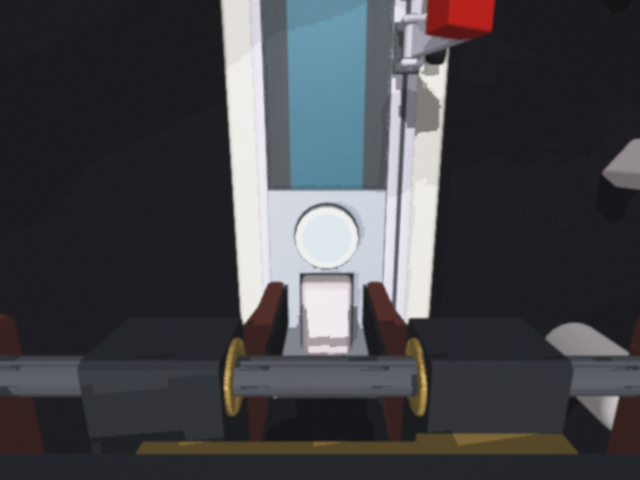

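The dish at (327,237) and the flask at (327,310) are both seated. The red foot at the top (460,15) is partly out of frame, so I'll move closer before the flip.

Run:
```python
from h import *
plan(I(80,80,.24),-5.2)
```

```text
call 1 [0.2005, 0.2019, -0.0686] [-0.0007, 0.0003, -0.0003]
```

Emit:
apply_moves(
  plan=[
    [[0.07,0.07,-0.06],[0,0,0]],
    [[0.14,0.14,-0.06],[0,0,0]],
    [[0.2,0.2,-0.06],[0,0,0]],
    [[0.2,0.2,-0.06],[0,0,0]],
    [[0.2,0.2,-0.06],[0,0,0]],
  ],
)

```text
time_s: 23.43
ee_pos: [0.559, 0.0438, 0.236]
tool_rot: [0.738, 0.675, -0.002, -0.0]
wrist_force: [-0.6, -0.1, -0.4]
grip_width: 0.0005
grip_force: 0.0
```

Emit:
apply_moves(
  plan=[
    [[0,0,0],[0,0,0]],
    [[0,0,0],[0,0,0]],
    [[0,0,0],[0,0,0]],
    [[0,0,0],[0,0,0]],
    [[0,0,0],[0,0,0]],
  ],
)

```text
time_s: 23.85
ee_pos: [0.5583, 0.042, 0.2381]
tool_rot: [0.739, 0.674, 0.0, -0.0]
wrist_force: [1.4, -0.5, 0.2]
grip_width: 0.0008
grip_force: 0.0
```

Run:
```python
from h import *
s=st();im,c=grab('wrist','w9.png')
g=im.astype(int);m=((g[...,0]>100)&(g[...,1]<70)&(g[...,2]<70)).astype(np.uint8);m[280:]=0
q=max(cv2.findContours(m,0,1)[0],key=cv2.contourArea);x,y,w,h=cv2.boundingRect(q);print(x,y,w,h)
for z in(.12,.15):print(z,[inI(onz(c,u,v,z)) for u,v in((x,y+h),(x+w,y+h),(x,y),(x+w,y))])
```

```text
t 23.85 p [0.5583 0.042  0.2381] ybear -5.30 z [ 4.e-04  5.e-04 -1.e+00] q [-0.64  0.32  0.61  1.77 -0.2   1.12 -0.06] F [ 1.38 -0.45  0.18] w 0.0008 gf 0.0
288 147 51 32
0.12 [array([ 53.3, 127.3]), array([ 90.6, 127.2]), array([ 53.9, 149.9]), array([ 90.4, 149.8])]
0.15 [array([ 56.2, 129.5]), array([ 89.5, 129.5]), array([ 56.8, 149.7]), array([ 89.4, 149.6])]
```

View pics/w9.png

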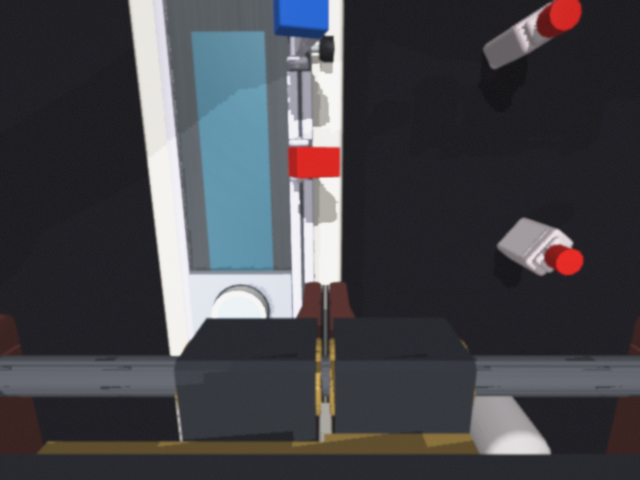

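The red foot is at (314,162), spanning 20 mm along the channel and centred at imager-frame y = 139.6 mm relative to the dish. The blue stop at (301,15) is well clear.

Run:
```python
from h import *
s=st();plan(I(122,140,.20),-5.2)
s['ee_pos']=I(122,140,.20);plan(I(122,140,.122),-5.2,s)
```

```text
t 23.90 p [0.5584 0.0421 0.2381] ybear -5.28 z [ 4.e-04  5.e-04 -1.e+00] q [-0.64  0.32  0.61  1.77 -0.2   1.12 -0.06] F [0.44 0.4  0.9 ] w 0.0003 gf 0.0
call 1 [0.1511, 0.1056, 0.0954] [0.0001, -0.0002, -0.0005]
call 1 [-0.0001, -0.0001, 0.195] [0.0001, -0.0002, -0.0005]
```

Emit:
apply_moves(
  plan=[
    [[0.02,0.1056,0],[0,0,0]],
    [[0.1,0.1056,0],[0,0,0]],
    [[0.15,0.1056,0.03],[0,0,0]],
    [[0.15,0.1056,0.09],[0,0,0]],
    [[0.15,0.1056,0.09],[0,0,0]],
  ],
)

```text
time_s: 24.32
ee_pos: [0.604, 0.0999, 0.1979]
tool_rot: [0.738, 0.675, -0.002, -0.001]
wrist_force: [0.0, -0.1, -1.7]
grip_width: 0.0002
grip_force: 0.0
```

Emit:
apply_moves(
  plan=[
    [[0,0,0.06],[0,0,0]],
    [[0,0,0.12],[0,0,0]],
    [[0,0,0.18],[0,0,0]],
    [[0,0,0.2],[0,0,0]],
    [[0,0,0.2],[0,0,0]],
  ],
)

```text
time_s: 24.73
ee_pos: [0.605, 0.0974, 0.1208]
tool_rot: [0.739, 0.674, -0.001, -0.001]
wrist_force: [1.1, 0.3, 0.7]
grip_width: 0.0005
grip_force: 0.0
```

Emit:
apply_moves(
  plan=[
    [[0,0,0],[0,0,0]],
    [[0,0,0],[0,0,0]],
    [[0,0,0],[0,0,0]],
    [[0,0,0],[0,0,0]],
    [[0,0,0],[0,0,0]],
  ],
)

```text
time_s: 25.15
ee_pos: [0.6065, 0.0985, 0.1227]
tool_rot: [0.739, 0.674, 0.001, 0.0]
wrist_force: [-0.2, -0.5, 0.5]
grip_width: 0.0003
grip_force: 0.0
```

Run:
```python
from h import *
s=st();print(inI(s['ee_pos']))
```

```text
t 25.15 p [0.6065 0.0985 0.1227] ybear -5.25 z [ 1.2e-03  6.0e-04 -1.0e+00] q [-0.62  0.53  0.54  1.76 -0.33  0.94 -0.04] F [-0.24 -0.53  0.49] w 0.0003 gf 0.0
[122.5 140.1]
```

Emit:
apply_moves(
  plan=[
    [[0,-0.025,0],[0,0,0]],
    [[0,-0.05,0],[0,0,0]],
    [[0,-0.075,0],[0,0,0]],
    [[0,-0.1,0],[0,0,0]],
    [[0,-0.125,0],[0,0,0]],
  ],
)

```text
time_s: 25.57
ee_pos: [0.5551, 0.1032, 0.122]
tool_rot: [0.739, 0.674, 0.0, -0.0]
wrist_force: [0.9, 0.7, 1.1]
grip_width: 0.0007
grip_force: 0.4
```

Emit:
apply_moves(
  plan=[
    [[0,-0.025,0],[0,0,0]],
    [[0,-0.05,0],[0,0,0]],
    [[0,-0.075,0],[0,0,0]],
    [[0,-0.1,0],[0,0,0]],
    [[0,-0.11,0],[0,0,0]],
  ],
)

```text
time_s: 25.98
ee_pos: [0.5107, 0.1072, 0.1217]
tool_rot: [0.739, 0.674, -0.0, -0.001]
wrist_force: [0.2, -1.3, 0.4]
grip_width: 0.0006
grip_force: 0.2
```

Emit:
apply_moves(
  plan=[
    [[0,-0.01,0.005],[0,0,0]],
    [[0,-0.02,0.015],[0,0,0]],
    [[0,-0.03,0.025],[0,0,0]],
    [[0,-0.04,0.035],[0,0,0]],
    [[0,-0.05,0.045],[0,0,0]],
  ],
)

```text
time_s: 26.4
ee_pos: [0.4922, 0.1087, 0.1032]
tool_rot: [0.739, 0.674, -0.0, 0.0]
wrist_force: [-0.2, -0.4, 0.1]
grip_width: 0.0006
grip_force: 0.2
```

Run:
```python
from h import *
s=st();print(inI(s['ee_pos']))
```

```text
t 26.40 p [0.4922 0.1087 0.1032] ybear -5.25 z [-3.e-04 -3.e-04 -1.e+00] q [-0.75  0.39  0.55  2.04 -0.28  0.79 -0.13] F [-0.22 -0.38  0.12] w 0.0006 gf 0.20770975621417165
[  7.8 139.9]
```

Emit:
apply_moves(
  plan=[
    [[0,0,0.008],[0,0,0]],
    [[0,0,0.016],[0,0,0]],
    [[0,0,0.024],[0,0,0]],
    [[0,0,0.032],[0,0,0]],
    [[0,0,0.032],[0,0,0]],
  ],
)

```text
time_s: 26.82
ee_pos: [0.4925, 0.1087, 0.0903]
tool_rot: [0.739, 0.674, -0.0, -0.0]
wrist_force: [-0.1, -0.1, 1.1]
grip_width: 0.0007
grip_force: 0.0
```

Emit:
apply_moves(
  plan=[
    [[0,0,0.002],[0,0,0]],
    [[0,0,0.003],[0,0,0]],
    [[0,0,0.003],[0,0,0]],
  ],
)

```text
time_s: 27.07
ee_pos: [0.4927, 0.1087, 0.0898]
tool_rot: [0.739, 0.674, 0.0, 0.0]
wrist_force: [0.2, 0.6, -0.1]
grip_width: 0.0005
grip_force: 0.0
```

Emit:
apply_moves(
  plan=[
    [[0,0,0.001],[0,0,0]],
    [[0,0,0.002],[0,0,0]],
    [[0,0,0.002],[0,0,0]],
  ],
)

```text
time_s: 27.32
ee_pos: [0.4927, 0.1088, 0.0891]
tool_rot: [0.739, 0.674, 0.0, 0.0]
wrist_force: [0.6, -0.7, 0.2]
grip_width: 0.0002
grip_force: 0.0
```

Run:
```python
from h import *
s=st();print(inI(s['ee_pos']))
```

```text
t 27.32 p [0.4927 0.1088 0.0891] ybear -5.25 z [ 3.e-04  1.e-04 -1.e+00] q [-0.74  0.41  0.54  2.05 -0.3   0.76 -0.11] F [ 0.64 -0.69  0.22] w 0.0002 gf 0.009528071650493075
[  8.2 140. ]
```

Emit:
apply_moves(
  plan=[
    [[0,0,0.001],[0,0,0]],
    [[0,0,0.002],[0,0,0]],
    [[0,0,0.002],[0,0,0]],
    [[0,0,0.002],[0,0,0]],
  ],
)

```text
time_s: 27.65
ee_pos: [0.4927, 0.1088, 0.0888]
tool_rot: [0.739, 0.674, 0.0, -0.0]
wrist_force: [-1.6, 0.0, 7.4]
grip_width: 0.0006
grip_force: 3.9
```

Emit:
apply_moves(
  plan=[
    [[0,0,0.001],[0,0,0]],
    [[0,0,0.002],[0,0,0]],
    [[0,0,0.002],[0,0,0]],
    [[0,0,0.002],[0,0,0]],
  ],
)

```text
time_s: 27.98
ee_pos: [0.4927, 0.1089, 0.0886]
tool_rot: [0.739, 0.674, 0.0, -0.0]
wrist_force: [-5.4, -1.2, 15.9]
grip_width: 0.0009
grip_force: 8.0
```

Run:
```python
from h import *
s=st();print(inI(s['ee_pos']))
```

```text
t 27.98 p [0.4927 0.1089 0.0886] ybear -5.26 z [ 1.0e-04  1.1e-03 -1.0e+00] q [-0.74  0.41  0.53  2.05 -0.3   0.76 -0.11] F [-5.35 -1.17 15.87] w 0.0009 gf 8.047905260464177
[  8.2 140.1]
```

Run:
```python
from h import *
g=cv2.cvtColor(np.load('w3.npy'),cv2.COLOR_RGB2GRAY);c=json.load(open('w3.json'))
for x in(295,330):
    k=np.argmax(np.diff(g[45:75,x].astype(int)))+45.5;print('nose',x,k,inI(onz(c,x,k,.067)))
g=cv2.cvtColor(np.load('w5.npy'),cv2.COLOR_RGB2GRAY).astype(int);c=json.load(open('w5.json'))
for x in(285,370):
    k=np.argmin(np.diff(g[228:256,x]))+228.5;print('tail',x,k,inI(onz(c,x,k,.067)), inI(onz(c,x,k,.061)))
print('imager end',inI(onz(c,330,267,.055)))
s=monitor.observe();s['ee_pos']=np.array([*s['ee_pos'][:2],.2])
plan(I(0,-190,.2),-5.2,s,vmax=.17)
```

```text
nose 295 60.5 [-13.5  36.1]
nose 330 60.5 [13.5 36.1]
tail 285 241.5 [ -34.4 -140. ] [ -35.1 -141.5]
tail 370 241.5 [  37.2 -139.9] [  37.9 -141.3]
imager end [   3.7 -166.2]
call 1 [-0.4126, -0.0099, -0.0005] [0.0, -0.0002, -0.0002]
call 2 [-0.4126, -0.0101, -0.0002] [0.0, -0.0002, -0.0002]
```

Emit:
apply_moves(
  plan=[
    [[0,0,-0.05],[0,0,0]],
    [[0,0,-0.12],[0,0,0]],
    [[0,0,-0.2],[0,0,0]],
    [[0,0,-0.28],[0,0,0]],
    [[0,0,-0.28],[0,0,0]],
  ],
)

```text
time_s: 28.4
ee_pos: [0.4956, 0.1091, 0.2047]
tool_rot: [0.739, 0.674, 0.004, 0.001]
wrist_force: [0.0, 0.4, 0.1]
grip_width: 0.0002
grip_force: 0.0
```

Emit:
apply_moves(
  plan=[
    [[-0.1,-0.002,0],[0,0,0]],
    [[-0.2,-0.004,0],[0,0,0]],
    [[-0.29,-0.006,0],[0,0,0]],
    [[-0.37,-0.008,0],[0,0,0]],
    [[-0.42,-0.01,0],[0,0,0]],
  ],
)

```text
time_s: 28.82
ee_pos: [0.4724, -0.0615, 0.1994]
tool_rot: [0.74, 0.673, 0.0, 0.0]
wrist_force: [-0.4, 0.7, 0.0]
grip_width: 0.0001
grip_force: 0.0
```

Emit:
apply_moves(
  plan=[
    [[-0.09,-0.002,0],[0,0,0]],
    [[-0.18,-0.004,0],[0,0,0]],
    [[-0.27,-0.006,0],[0,0,0]],
    [[-0.35,-0.008,0],[0,0,0]],
    [[-0.405,-0.01,0],[0,0,0]],
  ],
)

```text
time_s: 29.23
ee_pos: [0.4535, -0.2222, 0.1994]
tool_rot: [0.74, 0.673, -0.0, 0.0]
wrist_force: [-1.1, 0.4, -0.2]
grip_width: 0.0005
grip_force: 0.0
```

Emit:
apply_moves(
  plan=[
    [[0,0,0],[0,0,0]],
    [[0,0,0],[0,0,0]],
    [[0,0,0],[0,0,0]],
    [[0,0,0],[0,0,0]],
    [[0,0,0],[0,0,0]],
  ],
)

```text
time_s: 29.65
ee_pos: [0.4549, -0.2177, 0.1992]
tool_rot: [0.738, 0.675, 0.0, -0.0]
wrist_force: [-0.1, -0.8, 0.1]
grip_width: 0.0005
grip_force: 0.0
```

Run:
```python
from h import *
s=st();print(inI(s['ee_pos']))
im,c=grab('top','t5.png');g=im.astype(int)
m=((g[...,0]>110)&(g[...,1]<70)&(g[...,2]<70)).astype(np.uint8);m[:235]=0;m[350:]=0;m[:,:185]=0;m[:,400:]=0
for q in cv2.findContours(m,0,1)[0]:
    if cv2.contourArea(q)>15:
        x,y,w,h=cv2.boundingRect(q);print((x,y,w,h),[inI(onz(c,a,b,.087)) for a,b in((x,y),(x+w,y+h))])
m=((g[...,2]>110)&(g[...,0]<80)&(g[...,1]<100)).astype(np.uint8);m[:235]=0;m[350:]=0
v,u=np.nonzero(m);print('blue',u.mean(),v.mean())
plan(I(0,-190,.06),-5.2)
```

```text
t 29.65 p [ 0.4549 -0.2177  0.1992] ybear -5.11 z [-1.e-04  5.e-04 -1.e+00] q [-0.28  0.27  0.77  1.95 -0.23  1.    0.5 ] F [-0.08 -0.78  0.07] w 0.0005 gf 0.0
[   0.2 -188.5]
blue 531.0512445095169 304.40556368960466
call 1 [-0.0034, -0.0004, 0.3483] [-0.0, -0.0002, 0.0004]
```

Run:
```python
from h import *
im,c=grab('scene','s5.png');g=im.astype(int)
for n,m in(('red',(g[...,0]>90)&(g[...,1]<70)&(g[...,2]<70)),('blue',(g[...,2]>100)&(g[...,0]<80)&(g[...,1]<120))):
    m=m.astype(np.uint8);m[:130]=0;m[300:]=0;m[:,:200]=0;m[:,386:]=0
    for q in cv2.findContours(m,0,1)[0]:
        if cv2.contourArea(q)>10:print(n,cv2.boundingRect(q),np.round(cv2.minAreaRect(q)[0],1))
print('exp foot centre',proj(c,I(1,139.6,.0885)),'end low',proj(c,I(-9,139.6,.058)))
```

```text
red (368, 286, 12, 14) [373.5 292.5]
red (214, 236, 13, 13) [220.2 242.2]
red (314, 174, 10, 16) [318.2 181.3]
red (373, 130, 13, 8) [378.7 133.9]
blue (322, 158, 36, 31) [341.3 172.4]
blue (365, 152, 15, 16) [372.  159.7]
exp foot centre [319.56862803 178.60315003] end low [316.90536136 183.88420969]
```

Emit:
apply_moves(
  plan=[
    [[0,0,0.09],[0,0,0]],
    [[0,0,0.18],[0,0,0]],
    [[0,0,0.26],[0,0,0]],
    [[0,0,0.32],[0,0,0]],
    [[0,0,0.345],[0,0,0]],
  ],
)

```text
time_s: 30.17
ee_pos: [0.453, -0.2177, 0.0585]
tool_rot: [0.738, 0.674, -0.001, -0.002]
wrist_force: [-0.3, 1.3, 0.8]
grip_width: 0.0002
grip_force: 0.0
```

Emit:
apply_moves(
  plan=[
    [[0,0,0],[0,0,0]],
    [[0,0,0],[0,0,0]],
    [[0,0,0],[0,0,0]],
    [[0,0,0],[0,0,0]],
    [[0,0,0],[0,0,0]],
  ],
)

```text
time_s: 30.58
ee_pos: [0.4554, -0.2192, 0.0627]
tool_rot: [0.739, 0.674, 0.001, 0.001]
wrist_force: [0.5, -0.3, 0.2]
grip_width: 0.0006
grip_force: 0.0
```

Run:
```python
from h import *
s=st();print(inI(s['ee_pos']))
```

```text
t 30.58 p [ 0.4554 -0.2192  0.0627] ybear -5.23 z [ 2.4e-03 -3.0e-04 -1.0e+00] q [-0.14  0.48  0.64  2.07 -0.44  0.72  0.69] F [ 0.46 -0.3   0.2 ] w 0.0006 gf 0.0
[   0.9 -190. ]
```

Emit:
apply_moves(
  plan=[
    [[0.02,-0.001,0.004],[0,0,0]],
    [[0.045,-0.001,0.004],[0,0,0]],
    [[0.07,-0.001,0.004],[0,0,0]],
    [[0.085,-0.001,0.004],[0,0,0]],
    [[0.09,-0.001,0.004],[0,0,0]],
  ],
)

```text
time_s: 31.0
ee_pos: [0.4576, -0.1811, 0.0597]
tool_rot: [0.738, 0.675, 0.0, -0.0]
wrist_force: [0.4, -0.0, 0.4]
grip_width: 0.0003
grip_force: 0.0
```

Emit:
apply_moves(
  plan=[
    [[0.004,0,0],[0,0,0]],
    [[0.008,0,0],[0,0,0]],
    [[0.014,0,0],[0,0,0]],
    [[0.022,0,0],[0,0,0]],
    [[0.03,0,0],[0,0,0]],
  ],
)

```text
time_s: 31.42
ee_pos: [0.4584, -0.172, 0.0599]
tool_rot: [0.739, 0.674, -0.0, 0.0]
wrist_force: [0.1, -3.6, -0.7]
grip_width: 0.0007
grip_force: 1.6
```

Run:
```python
from h import *
s=st();print(inI(s['ee_pos']))
```

```text
t 31.42 p [ 0.4584 -0.172   0.0599] ybear -5.31 z [ 3.e-04 -1.e-03 -1.e+00] q [-0.25  0.47  0.64  2.11 -0.43  0.7   0.59] F [ 0.14 -3.62 -0.7 ] w 0.0007 gf 1.6184702329337597
[  -0.4 -142.7]
```

Emit:
apply_moves(
  plan=[
    [[0.012,0,0],[0,0,0]],
    [[0.024,0,0],[0,0,0]],
    [[0.036,0,0],[0,0,0]],
    [[0.048,0,0],[0,0,0]],
    [[0.06,0,0],[0,0,0]],
  ],
)

```text
time_s: 31.83
ee_pos: [0.4608, -0.1469, 0.0599]
tool_rot: [0.739, 0.674, 0.0, 0.0]
wrist_force: [0.2, -3.9, 0.3]
grip_width: 0.0006
grip_force: 1.8
```

Emit:
apply_moves(
  plan=[
    [[0.012,0,0],[0,0,0]],
    [[0.024,0,0],[0,0,0]],
    [[0.036,0,0],[0,0,0]],
    [[0.048,0,0],[0,0,0]],
    [[0.06,0,0],[0,0,0]],
  ],
)

```text
time_s: 32.25
ee_pos: [0.4629, -0.123, 0.0598]
tool_rot: [0.739, 0.674, 0.0, 0.0]
wrist_force: [-0.3, -4.1, 1.0]
grip_width: 0.0008
grip_force: 2.0
```

Emit:
apply_moves(
  plan=[
    [[0.012,0,0],[0,0,0]],
    [[0.024,0,0],[0,0,0]],
    [[0.034,0,0],[0,0,0]],
    [[0.042,0,0],[0,0,0]],
    [[0.05,0,0],[0,0,0]],
  ],
)

```text
time_s: 32.67
ee_pos: [0.4647, -0.1032, 0.0598]
tool_rot: [0.739, 0.674, 0.0, 0.0]
wrist_force: [-0.1, -3.7, 2.6]
grip_width: 0.0008
grip_force: 2.1
```

Run:
```python
from h import *
s=st();print(inI(s['ee_pos']))
```

```text
t 32.67 p [ 0.4647 -0.1032  0.0598] ybear -5.24 z [ 0. -0. -1.] q [-0.4   0.45  0.65  2.14 -0.43  0.68  0.45] F [-0.14 -3.74  2.63] w 0.0008 gf 2.1135334158316255
[ -0.4 -73.7]
```

Emit:
apply_moves(
  plan=[
    [[0.007,0,0],[0,0,0]],
    [[0.014,0,0],[0,0,0]],
    [[0.021,0,0],[0,0,0]],
    [[0.028,0,0],[0,0,0]],
    [[0.034,0,0],[0,0,0]],
  ],
)

```text
time_s: 33.08
ee_pos: [0.4659, -0.0898, 0.0598]
tool_rot: [0.739, 0.674, 0.0, 0.0]
wrist_force: [-0.8, -3.9, 2.4]
grip_width: 0.0007
grip_force: 2.2
```

Emit:
apply_moves(
  plan=[
    [[0.002,0,0],[0,0,0]],
    [[0.003,0,0],[0,0,0]],
    [[0.004,0,0],[0,0,0]],
    [[0.004,0,0],[0,0,0]],
  ],
)

```text
time_s: 33.42
ee_pos: [0.4661, -0.0884, 0.0598]
tool_rot: [0.739, 0.674, 0.0, -0.0]
wrist_force: [-0.4, -3.9, 3.1]
grip_width: 0.0003
grip_force: 2.0
```

Run:
```python
from h import *
s=st();print(inI(s['ee_pos']))
```

```text
t 33.42 p [ 0.4661 -0.0884  0.0598] ybear -5.26 z [-0.e+00  1.e-04 -1.e+00] q [-0.43  0.44  0.65  2.14 -0.43  0.68  0.42] F [-0.39 -3.91  3.06] w 0.0003 gf 1.956462780945003
[ -0.4 -58.8]
```

Now 0.8 mm steps until the stop is felt.

Emit:
apply_moves(
  plan=[
    [[0.001,0,0],[0,0,0]],
    [[0.002,0,0],[0,0,0]],
    [[0.002,0,0],[0,0,0]],
  ],
)

```text
time_s: 33.67
ee_pos: [0.4661, -0.0876, 0.0598]
tool_rot: [0.739, 0.674, 0.0, 0.0]
wrist_force: [-1.0, -3.7, 2.3]
grip_width: 0.0005
grip_force: 2.2
```

Emit:
apply_moves(
  plan=[
    [[0.001,0,0],[0,0,0]],
    [[0.002,0,0],[0,0,0]],
    [[0.002,0,0],[0,0,0]],
  ],
)

```text
time_s: 33.92
ee_pos: [0.4662, -0.0868, 0.0598]
tool_rot: [0.739, 0.674, 0.0, -0.0]
wrist_force: [-0.5, -3.9, 2.3]
grip_width: 0.0005
grip_force: 2.2
```

Run:
```python
from h import *
s=st();print(inI(s['ee_pos']))
```

```text
t 33.92 p [ 0.4662 -0.0868  0.0598] ybear -5.25 z [ 0.e+00  1.e-04 -1.e+00] q [-0.43  0.44  0.65  2.14 -0.43  0.68  0.42] F [-0.51 -3.89  2.25] w 0.0005 gf 2.218295568600297
[ -0.4 -57.1]
```

Emit:
apply_moves(
  plan=[
    [[0.001,0,0],[0,0,0]],
    [[0.002,0,0],[0,0,0]],
    [[0.002,0,0],[0,0,0]],
  ],
)

```text
time_s: 34.17
ee_pos: [0.4663, -0.086, 0.0598]
tool_rot: [0.739, 0.674, -0.0, 0.0]
wrist_force: [-0.3, -4.8, 2.0]
grip_width: 0.0005
grip_force: 2.4
```

Emit:
apply_moves(
  plan=[
    [[0.001,0,0],[0,0,0]],
    [[0.002,0,0],[0,0,0]],
    [[0.002,0,0],[0,0,0]],
  ],
)

```text
time_s: 34.42
ee_pos: [0.4663, -0.0859, 0.0598]
tool_rot: [0.739, 0.674, -0.0, 0.0]
wrist_force: [-1.6, -6.3, 2.5]
grip_width: 0.0006
grip_force: 3.6
```

Run:
```python
from h import *
s=st();print(inI(s['ee_pos']))
```

```text
t 34.42 p [ 0.4663 -0.0859  0.0598] ybear -5.28 z [ 2.e-04 -9.e-04 -1.e+00] q [-0.44  0.44  0.65  2.14 -0.43  0.68  0.41] F [-1.56 -6.32  2.47] w 0.0006 gf 3.559470917098224
[ -0.4 -56.3]
```

Emit:
apply_moves(
  plan=[
    [[0.001,0,0],[0,0,0]],
    [[0.002,0,0],[0,0,0]],
    [[0.002,0,0],[0,0,0]],
    [[0.002,0,0],[0,0,0]],
  ],
)

```text
time_s: 34.75
ee_pos: [0.4663, -0.0858, 0.0598]
tool_rot: [0.739, 0.674, -0.001, 0.001]
wrist_force: [-1.3, -9.5, 2.9]
grip_width: 0.0004
grip_force: 4.6
```

Emit:
apply_moves(
  plan=[
    [[-0.01,0,0],[0,0,0]],
    [[-0.04,0,0],[0,0,0]],
    [[-0.08,0,0],[0,0,0]],
    [[-0.14,0,-0.03],[0,0,0]],
    [[-0.2,0,-0.12],[0,0,0]],
  ],
)

```text
time_s: 35.17
ee_pos: [0.4566, -0.1613, 0.1037]
tool_rot: [0.738, 0.675, -0.002, -0.003]
wrist_force: [0.4, 0.5, 0.7]
grip_width: 0.0004
grip_force: 0.0
```

Emit:
apply_moves(
  plan=[
    [[-0.05,0,-0.1],[0,0,0]],
    [[-0.1,0,-0.2],[0,0,0]],
    [[-0.17,0,-0.3],[0,0,0]],
    [[-0.25,0,-0.3],[0,0,0]],
    [[-0.33,0,-0.3],[0,0,0]],
  ],
)

```text
time_s: 35.58
ee_pos: [0.4489, -0.2956, 0.23]
tool_rot: [0.738, 0.675, 0.002, 0.002]
wrist_force: [1.0, -0.6, -0.4]
grip_width: 0.0005
grip_force: 0.0
```

Emit:
apply_moves(
  plan=[
    [[0,0,0],[0,0,0]],
    [[0,0,0],[0,0,0]],
    [[0,0,0],[0,0,0]],
    [[0,0,0],[0,0,0]],
    [[0,0,0],[0,0,0]],
  ],
)

```text
time_s: 36.0
ee_pos: [0.4476, -0.2928, 0.2259]
tool_rot: [0.738, 0.675, 0.0, -0.001]
wrist_force: [-0.1, 1.4, -0.5]
grip_width: 0.0002
grip_force: 0.0
```

Run:
```python
from h import *
st()
a,_=grab('scene');b,_=grab('top')
f=lambda im,y0,y1,x0,x1,s:cv2.resize(im[y0:y1,x0:x1],s,interpolation=cv2.INTER_CUBIC)
cv2.imwrite('pics/fin.png',np.vstack([f(a,130,290,175,415,(480,320)),f(b,230,350,180,400,(480,262))])[:,:,::-1])
```

```text
t 36.00 p [ 0.4476 -0.2928  0.2259] ybear -5.10 z [-8.0e-04  1.3e-03 -1.0e+00] q [-0.16  0.32  0.82  1.85 -0.26  1.09  0.67] F [-0.06  1.45 -0.53] w 0.0002 gf 0.0
```

View pics/fin.png

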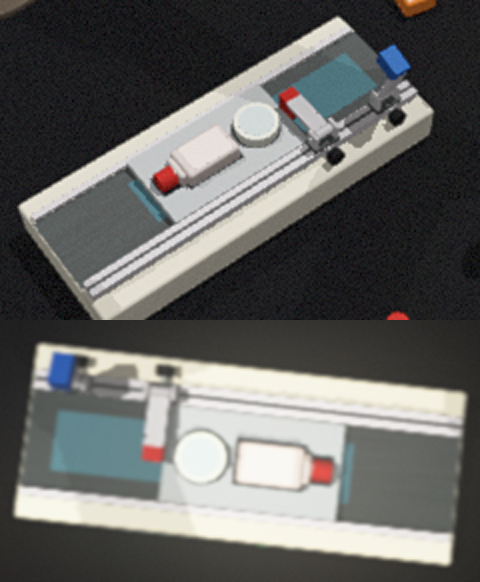

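The final views show both vessels seated, the red stop down with the tray's front edge against it at (160,450), the blue stop up, and the robot clear.

```bash
python3 -c "
from workcell import ctrl
print(ctrl.finish_job())"
```

```text
the job is handed in; nothing more can be done
None
```

The job is handed in, with about 36 of the 72 s used: the flask and dish are seated in the tray, the red stop is fully down, the blue stop is still up, the tray's front edge is against the red stop, and the arm never went near the standing flasks and wash bottle.

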